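# Clear the crowded hook, then fish the egg basket out of the deep pot with the lifter

## Task

The quail eggs in the deep aluminium pot are done, but the red-handled basket lifter hangs at the back of its crowded hook: first move the utensils hanging in front of it over to the prong of the empty hook stand. Then take the lifter, hook the basket's bail with it, lift the basket out of the pot and set it down gently and upright with its whole base on the orange trivet; the basket is hot, so never touch it with the gripper. Finish by hanging the lifter back on the hook it came from, with the utensils left hanging on the other stand and the glass jug, the lidded container and the tongs left where they are.

Things in the scene. Friction and masses are not known exactly. Their poses are not given: they have to be found in the camera images.
- crowded_stand: Hook stand crowded at the start, fixed. Origin on the counter under the prong's root; prong along its -x. Wooden base 170 x 110 x 12 mm (x -140 to +30), upright at x +4 to +18 mm, 22 mm wide, 195 mm high. At the start the lifter hangs rearmost (x about -36 mm), with two to four utensils in front of it (places at x -66, -96, -126, -156 mm).
- crowded_prong (a point): Root of the crowded stand's prong, on its centreline, 190 mm above the counter. Level black rod 8 mm in diameter from here to x = -174 mm, then turned up: ends at x -186 mm, tip top 16 mm above the centreline. A hung loop's centre rests 18 mm below the prong's centreline (172 mm above the counter); its opening clears the turned-up tip when it is lifted 14 to 35 mm (best 24).
- spare_stand: Identical hook stand, fixed, its prong empty at the start. Same frame and sizes as the crowded stand. Four utensils fit at 30 mm pitch, the first at x -36 mm. The two stands may stand either way round; seen by camera, the spare one is the empty one.
- spare_prong (a point): Root of the spare stand's prong, on its centreline, 190 mm above the counter; the prong is the same as the other. A hung loop's centre rests 18 mm below the prong's centreline (172 mm above the counter); its opening clears the turned-up tip when it is lifted 14 to 35 mm (best 24).
- lifter_loop (a point): Centre of the lifter's red loop handle; x along the prong when hung, z up. The loop is a frame in its y-z plane, 44 mm wide outside (y), 58 mm tall, 8 mm thick (x); opening 32 x 46 mm under a roof-shaped top bar that centres itself on the prong. Its straight upright side bars (25 mm below to 15 mm above this point) are pinched from outside, across y.
- lifter: Basket lifter, about 160 g; same frame as its loop. A 7 mm steel shaft runs straight down at y = 0 to 114 mm below the loop centre, then a J hook curls to the +y side: tip at y +29 mm, its top 108 mm below the loop centre; lowest point 132 mm below. Gap between shaft and tip 22 mm.
- lifter_hook (a point): Seat of the lifter's J hook (top face of the wire at its lowest part, where the bail comes to lie): y +14 mm, 125 mm below the loop centre; same axes.
- grater_loop (a point): Flat steel hand grater, panel 76 x 112 mm, 10 mm thick, reaching 141 mm below this point, about 150 g. Point: centre of its hanging loop; x along the prong when hung, z up. None if absent. Loop as on the lifter: 44 mm wide outside (y), 8 mm thick (x), pinched across y. 
- skimmer_loop (a point): Aluminium skimmer, round flat perforated blade 82 mm across, reaching 151 mm below this point, about 130 g. Point: centre of its hanging loop; x along the prong when hung, z up. None if absent. Loop as on the lifter: 44 mm wide outside (y), 8 mm thick (x), pinched across y. 
- turner_loop (a point): Black slotted turner, blade 72 mm wide, reaching 151 mm below this point, about 110 g. Point: centre of its hanging loop; x along the prong when hung, z up. None if absent. Loop as on the lifter: 44 mm wide outside (y), 8 mm thick (x), pinched across y. 
- paddle_loop (a point): Wooden rice paddle with rounded blade 60 mm wide, 8 mm thick, reaching 142 mm below this point, about 100 g. Point: centre of its hanging loop; x along the prong when hung, z up. None if absent. Loop as on the lifter: 44 mm wide outside (y), 8 mm thick (x), pinched across y. 
- pot: Deep narrow aluminium boiling pot, fixed. Origin at the centre of its underside; 138 mm outside diameter, 145 mm high, wall 4 mm (inside 130 mm), inner floor 4 mm above the counter. Black side handle on its +x side, out to 131 mm from the axis, up to 125 mm high.
- basket: Round wire basket of quail eggs, standing on the pot's floor, about 320 g. Origin at the centre of its underside. 96 mm outside diameter, wall 31 mm high, eggs up to 32 mm; a stiff upright bail of green-coated 5 mm wire arches over it in its own x-z plane (feet at x +-46 mm, shoulders at x +-30 mm, 58 mm high, apex in the middle).
- basket_bail (a point): Apex of the basket's bail, on the wire's centreline, 70 mm above the basket's underside. The bail wire runs along this frame's x axis and slopes down 22 degrees either side of the apex, so a hook crossing below it (along y) settles at the apex. In the pot the apex is 71 mm below the rim.
- trivet: Round orange silicone trivet, 170 mm diameter, 10 mm thick, loose on the counter, about 250 g. Origin at the centre of its underside.
- jug: Glass measuring jug, 96 mm across, 120 mm high, handle to +y. Bystander. Origin at the centre of its underside.
- container: Clear plastic container with a blue snapped clip-on lid, 170 x 124 x 70 mm. Bystander. Origin at the centre of its underside.
- tongs: Steel tongs lying on the counter, 240 mm long, 8 mm thick, 70 mm wide. Bystander. Origin under the middle; x along them.
Not all that is in view belongs to the job. Leave any yellow look-alike of the part that bears paddle_loop alone.

How it is judged:
On the way, in this order (a step that is already met when the one before it is completed fails the run):
1. every utensil that hung in front hangs on the spare stand's prong, the lifter still on its own (x of grater_loop in the frame of spare_stand between -0.179 and -0.004 m and y of grater_loop in the frame of spare_stand between -0.015 and 0.015 m and z of grater_loop in the frame of spare_stand between 0.16 and 0.184 m and angle between each of grater_loop, skimmer_loop, turner_loop, paddle_loop, lifter_loop's own z axis and vertical below 0.35 rad and x of skimmer_loop in the frame of spare_stand between -0.179 and -0.004 m and y of skimmer_loop in the frame of spare_stand between -0.015 and 0.015 m and z of skimmer_loop in the frame of spare_stand between 0.16 and 0.184 m and x of turner_loop in the frame of spare_stand between -0.179 and -0.004 m and y of turner_loop in the frame of spare_stand between -0.015 and 0.015 m and z of turner_loop in the frame of spare_stand between 0.16 and 0.184 m and x of paddle_loop in the frame of spare_stand between -0.179 and -0.004 m and y of paddle_loop in the frame of spare_stand between -0.015 and 0.015 m and z of paddle_loop in the frame of spare_stand between 0.16 and 0.184 m and x of lifter_loop in the frame of crowded_stand between -0.179 and -0.004 m and y of lifter_loop in the frame of crowded_stand between -0.015 and 0.015 m and z of lifter_loop in the frame of crowded_stand between 0.16 and 0.184 m), for 0.2 s.
2. the basket is carried by the lifter's hook, wholly above the pot's rim (height (world z) of basket above 0.146 m and contact force between lifter and basket above 0.5 N), for 0.2 s.
At the end, for the whole second after the job is handed in: Each utensil present hangs on the spare prong (loop within 15 mm of its line, root to tip, +-12 mm in height, tilt under 0.35 rad); the basket rests upright (0.12 rad) on the trivet, axes within 43 mm, so its whole base is on it; the lifter hangs likewise on its own prong (all of step 1 and horizontal distance between basket and trivet below 0.043 m and z of basket in the frame of trivet between 0.005 and 0.016 m and angle between basket's own z axis and vertical below 0.12 rad and linear speed of basket below 0.03 m/s); the robot touches nothing.
It fails at once if the gripper's fingers touch the basket (contact force between the fingers and basket above 0.5 N).
It fails at once if the basket is dropped hard on the trivet (contact force between basket and trivet above 20 N).
It fails at once if a bystander is knocked (distance of any of jug, container, tongs from where it was at the start of the episode above 0.03 m).
Of grater, skimmer, turner, paddle only 2 to 4 are there at a start; the rules pass over those that are not, and their reading is None.
At some moment in a run one of trivet may be knocked a few centimetres aside while the robot is not near it.
It also fails if it takes over 210 s, if anything falls off the work surface, if the arm or the gripper's body presses on something with over 40 N, if the wrist force passes 120 N, or if a joint passes its speed limit or range.

## Robot

A 6-joint arm with a two-finger parallel gripper is mounted at the origin on the work surface. World frame = base frame: x ahead of the robot, y to its left, z up, the work surface at z = 0. Lengths are in m, angles in rad, forces in N, time in s.
With the tool pointing down it reaches from about 0.35 to 0.725 m from the base axis. Payload 6 kg.
Tool frame: the origin (TCP) lies midway between the tips of the shut fingers; the grasp point (between the pads) lies 19 mm behind it; z points along the fingers, y is the direction in which the jaws open and shut (so a half turn about z gives the same grasp; the last joint's range is limited). The gripper opens to 85 mm and grips with 20 to 120 N. Pads are 22 mm wide; open, the fingers measure 114 mm over their backs; the gripper's body (76 mm by 85 mm) begins 54 mm behind the grasp point. The pads swing forward as they close: fully open they stand 13 mm farther back than shut.
Start: joints at [1.462, 0.04, 0.085, 0, -1.615, -0.334], TCP at [0.257, 0.542, 0.231] pointing down, gripper open.
Joint ranges: [-2.56, 2.56], [-1.29, 2.01], [-1.08, 1.49], [-3.29, 1.98], [-2.81, -0.18], [-2.99, 2.99]. Speed limits (rad/s): [2.57, 2.57, 3.01, 3.14, 3.14, 3.14].

## Interface

Orientations are given as a unit quaternion [w, x, y, z].
In Python, from station import arm gives the robot as it stands. The module is installed in compiled form; this text tells all that it offers.
- The arm moves only by the tool step_arm, never from a script. Its argument "increments" is a list of rows, each an object of numbers: "x", "y", "z": the shift along the tool's x, y, z in units of 40 mm (1.0 is 40 mm); "ax", "ay", "az": the turn, a rotation vector about the tool's x, y, z in units of 6 degrees (1.0 is 6 degrees). In form: [{"x": .., "y": .., "z": .., "ax": .., "ay": .., "az": ..}, ...]. A call has 1 to 10 rows; each row shifts and turns the pose as measured when the row begins, along the tool's axes as they then stand; what a row does not reach is not made up. A row lasts 1/10 s, in which the tool goes at most 50 mm and 8.59 degrees, less where a joint would pass 70% of its speed; a pose out of reach is approached as far as the arm can. A call is refused whole if a number of a shift passes 1 or a number of a turn 1, either way. A call with a gripper value outside its range is refused whole. "gripper" is the gripper command: -1 is fully open, 1 is shut, values between are in proportion, set as the call begins (left out, the last holds). The fingers move at their own pace and stop on an object; "newtons" is the grip in N (left out, the last holds). Time passes only in rows, so rows that do not move let the fingers close. It gives the time, the measured TCP pose, the force and the opening at its end, in the units of the state.
- arm.state(): the state, without advancing time (a new reading comes with each control period).
- arm.grab_frame(name): name is "scene" or "side" or "wrist"; returns the picture (384x512x3 uint8, red, green, blue); there is no depth.
- arm.get_calibration(name): a dict with "K" (3x3 intrinsics, pixels), "R" (3x3) and "t" (3): a world point X has camera coordinates R X + t. Camera axes: x right, y down, z forward; pixel columns grow to the right and rows downward; lengths in m; the calibration is good to about 2 mm. A picture is of the moment at which its call begins: read the wrist's pose just before it. get_calibration takes no time and is no camera call; for the wrist camera it gives the pose at the moment of the call.
- arm.hand_in(): hands the job in, once; it reports no verdict.
Trained networks look in the newest picture that a camera, given by its name, has taken for a name from the list of things; names that differ only in an ending like _2 or _b are one class to them, and where a whole thing is asked for, a point or a joint stands for the part that bears it (a point fixed in the world has none). Each returns a list of dicts, best first, with "p" (0 to 1); they miss things now and then, are a little off and sometimes report something else, mostly with a low value. They report only what shows in the picture. A call takes as long as a camera call. They do not tell look-alikes from the thing itself.
- arm.spot_in(camera, thing): "rect" ([left, top, right, bottom] in pixels, round what is visible of it).
- arm.regions_of(camera, thing): "mask" (384x512 bool, what is visible of it) and "rect" ([left, top, right, bottom] in pixels, round what is visible of it).
The state is a dict: "time": time; "qpos": joint angles; "dq": joint speeds; "tau": joint torques, N m; "ee_pos": TCP position; "tool_rot": TCP orientation; "force": force on the tool from outside, world axes, zero at the start; "ft_torque": the same for the moment, N m; "gripper_width": opening from 0.0 (shut) to 1.0 (fully open).
Only numpy, scipy, OpenCV 4.12 (cv2) and the standard library are available. Lean on these libraries where they do the work, as an engineer would, in place of code of your own. Each camera call takes 0.05 s, during which the arm holds its last target.

## Working session

There is one attempt and no reset: what is moved stays moved. The work goes in short steps, Python scripts to look and compute and a tool call to move; the robot and the scene stay as the last step left them, time stands still between calls to the robot, and variables do not carry over. Pictures are saved under pics/ and viewed, and the job is handed in when it is done.

Besides the shell and the picture viewer there is one more tool, called after ">>>" as name(argument=value, ...) on one line, values as JSON. step_arm: Moves the arm, as the interface text tells. Its arguments: {"type":"object","properties":{"increments":{"type":"array"},"gripper":{"type":"number"},"newtons":{"type":"number"}},"required":["increments"]}

```bash
mkdir -p pics; python3 - <<'E'
from station import arm
import cv2
s=arm.state()
for k,v in s.items(): print(k,v)
for n in ["scene","side","wrist"]:
    im=arm.grab_frame(n); cv2.imwrite(f"pics/a_{n}.png",im[:,:,::-1])
    c=arm.get_calibration(n); print(n,c)
E
```

```text
time 0.0
qpos [ 1.46166224e+00  4.07899863e-02  8.38038909e-02 -4.29187556e-04
 -1.61549219e+00 -3.33697757e-01]
dq [-1.25109837e-04 -1.19221570e-03 -6.69534442e-05 -6.60362936e-04
  1.44596571e-03  5.97761735e-04]
tau [-1.35472851e-04 -3.68194771e+01  3.47419703e+01  6.93260998e+00
 -5.23558076e-03 -8.43353291e-06]
ee_pos [0.25689778 0.54186066 0.23029418]
tool_rot [ 8.59704105e-04  9.75589174e-01 -2.19601938e-01 -1.18809136e-04]
force [ 0.00311759 -0.83672611  0.35405392]
ft_torque [ 0.04739078 -0.0138235  -0.03408142]
gripper_width 1.0049474834231953
scene {'K': array([[433.12228047,   0.        , 256.53219333],
       [  0.        , 433.12228047, 182.86719246],
       [  0.        ,   0.        ,   1.        ]]), 'R': array([[ 0.46831429,  0.88334334,  0.01965365],
       [ 0.66582878, -0.3381997 , -0.66505112],
       [-0.58082162,  0.32453891, -0.74653918]]), 't': array([-0.26014479, -0.26496603,  1.65414367])}
side {'K': array([[477.96815577,   0.        , 248.19430685],
       [  0.        , 477.96815577, 192.52793895],
       [  0.        ,   0.        ,   1.        ]]), 'R': array([[ 0.98001195, -0.19859613, -0.01166853],
       [-0.15956075, -0.74964464, -0.64231868],
       [ 0.11881475,  0.63134182, -0.76634885]]), 't': array([-0.53212696,  0.16920806,  1.46723188])}
wrist {'K': array([[321.44847576,   0.        , 253.41818677],
       [  0.        , 321.44847576, 183.62457627],
       [  0.        ,   0.        ,   1.        ]]), 'R': array([[-4.28849172e-01, -9.03376085e-01,  1.93092258e-04],
       [-8.70165822e-01,  4.13141056e-01,  2.68562674e-01],
       [-2.42692871e-01,  1.15004858e-01, -9.63262193e-01]]), 't': array([ 0.59981961, -0.0340846 ,  0.37727864])}
```

View pics/a_scene.png

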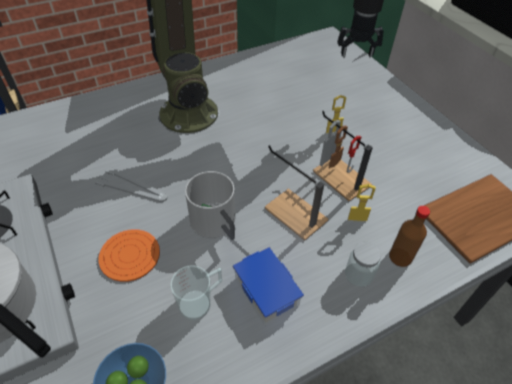

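View pics/a_side.png

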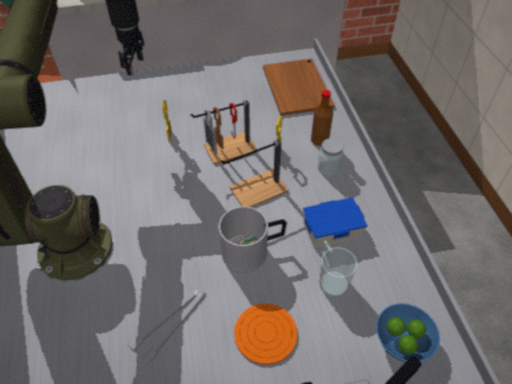

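View pics/a_wrist.png

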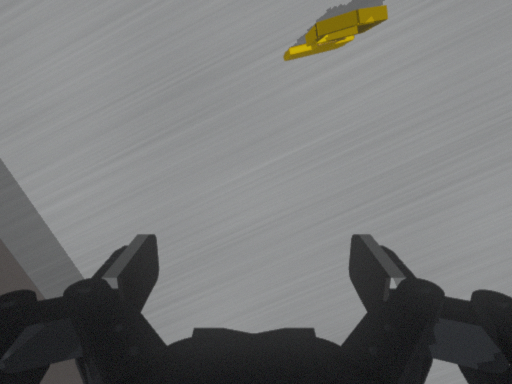

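```bash
python3 - <<'E'
import cv2
a=cv2.imread("pics/a_scene.png")[90:250,240:400]; cv2.imwrite("pics/b1.png",cv2.resize(a,None,fx=3.7,fy=3.7,interpolation=cv2.INTER_CUBIC))
a=cv2.imread("pics/a_side.png")[80:215,150:310]; cv2.imwrite("pics/b2.png",cv2.resize(a,None,fx=4.4,fy=4.4,interpolation=cv2.INTER_CUBIC))
E
```

```text
(no output)
```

View pics/b1.png

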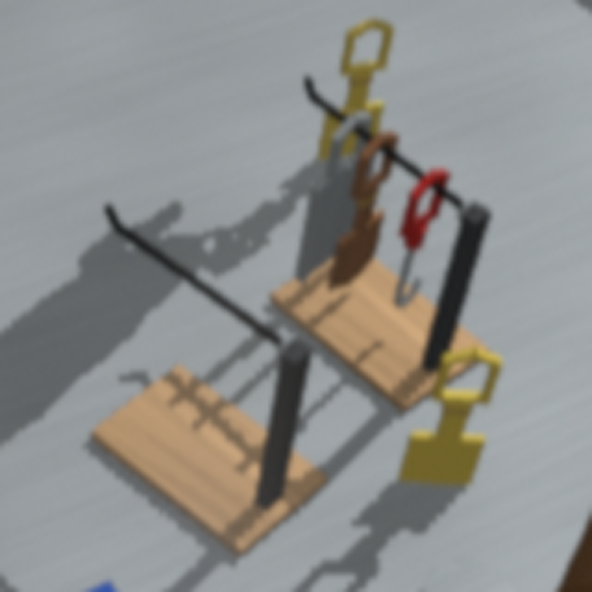

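View pics/b2.png

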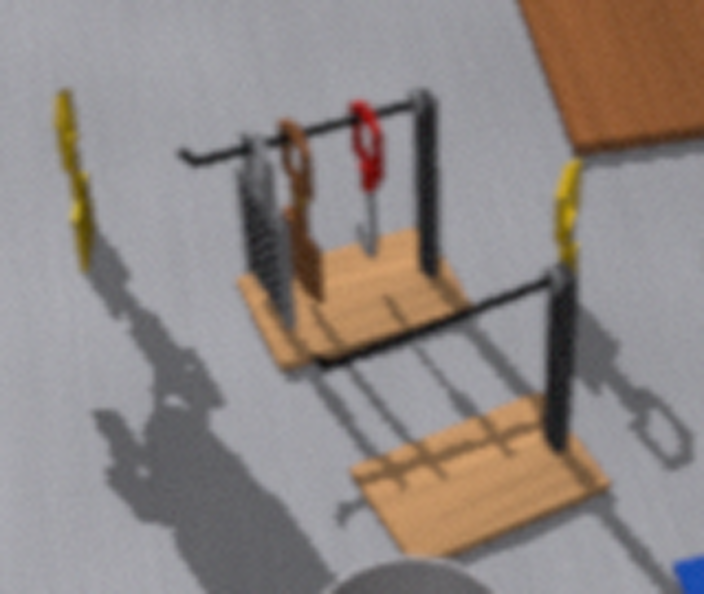

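```bash
python3 - <<'E'
from station import arm
names="crowded_stand crowded_prong spare_stand spare_prong lifter_loop lifter lifter_hook grater_loop skimmer_loop turner_loop paddle_loop pot basket basket_bail trivet jug container tongs".split()
for c in ["scene","side"]:
    arm.grab_frame(c)
    for n in names:
        try: print(c,n,[(round(d["p"],2),[round(float(v)) for v in d["rect"]]) for d in arm.spot_in(c,n)][:4])
        except Exception as e: print(c,n,e)
print(arm.state()["time"])
E
```

```text
scene crowded_stand [(0.87, [311, 108, 371, 202])]
scene crowded_prong [(0.95, [312, 108, 373, 201])]
scene spare_stand [(0.97, [267, 150, 326, 241])]
scene spare_prong [(0.62, [264, 148, 328, 242])]
scene lifter_loop [(0.5, [343, 132, 362, 172])]
scene lifter [(0.66, [350, 134, 360, 172])]
scene lifter_hook []
scene grater_loop [(0.74, [319, 122, 341, 164])]
scene skimmer_loop [(0.69, [100, 165, 168, 201]), (0.36, [313, 111, 374, 202])]
scene turner_loop []
scene paddle_loop [(0.84, [346, 185, 375, 217]), (0.78, [325, 98, 344, 128]), (0.57, [327, 126, 347, 170])]
scene pot [(0.68, [346, 134, 363, 173]), (0.59, [187, 173, 238, 236]), (0.31, [203, 203, 214, 205])]
scene basket [(0.62, [312, 108, 371, 201])]
scene basket_bail [(0.6, [203, 204, 214, 206])]
scene trivet [(0.43, [318, 122, 339, 165])]
scene jug [(0.63, [169, 264, 222, 318])]
scene container [(0.64, [236, 248, 306, 324])]
scene tongs [(0.65, [100, 168, 171, 200])]
side crowded_stand [(0.83, [191, 96, 254, 164])]
side crowded_prong [(0.75, [194, 95, 257, 164])]
side spare_stand [(0.73, [235, 235, 260, 244]), (0.63, [222, 139, 289, 212])]
side spare_prong [(0.76, [222, 142, 287, 209])]
side lifter_loop [(0.7, [233, 105, 237, 139])]
side lifter [(0.56, [232, 104, 240, 136])]
side lifter_hook [(0.62, [231, 103, 238, 136])]
side grater_loop [(0.87, [205, 103, 217, 153])]
side skimmer_loop []
side turner_loop [(0.54, [215, 109, 225, 151])]
side paddle_loop [(0.5, [164, 101, 174, 143]), (0.47, [213, 107, 224, 148])]
side pot [(0.81, [219, 208, 286, 275])]
side basket [(0.54, [230, 103, 239, 138]), (0.42, [235, 238, 255, 245])]
side basket_bail [(0.67, [233, 236, 256, 244]), (0.65, [130, 289, 206, 364])]
side trivet [(0.77, [235, 303, 298, 365])]
side jug [(0.94, [321, 241, 357, 295])]
side container []
side tongs [(0.91, [125, 289, 206, 364])]
2.05
```

```bash
cat > h.py <<'E'
import numpy as np
from station import arm
from scipy.optimize import least_squares
C={n:arm.get_calibration(n) for n in ("scene","side")}
def proj(c,X,cal=None):
    k=cal or C[c]; p=k["R"]@np.asarray(X,float)+k["t"]; q=k["K"]@p; return q[:2]/q[2]
def onplane(c,uv,z,cal=None):
    k=cal or C[c]; d=k["R"].T@np.linalg.inv(k["K"])@np.array([*uv,1.]); o=-k["R"].T@k["t"]; return o+d*(z-o[2])/d[2]
def fit_yaw(obs,x0):
    def r(p):
        c,s=np.cos(p[2]),np.sin(p[2]); out=[]
        for cam,uv,L in obs:
            X=[p[0]+c*L[0]-s*L[1],p[1]+s*L[0]+c*L[1],L[2]]; out+=list(proj(cam,X)-uv)
        return out
    return least_squares(r,x0,loss="soft_l1")
E
cat > fit1.py <<'E'
from h import *
sc=lambda u,v:((u+.5)/3.7-.5+240,(v+.5)/3.7-.5+90)
sd=lambda u,v:((u+.5)/4.4-.5+150,(v+.5)/4.4-.5+80)
top=(11,0,195);tip=(-186,0,204)
def mk(l): return [(c,np.array(sc(*uv) if c=="scene" else sd(*uv)),np.array(L)/1000) for c,uv,L in l]
# y sign: decided by orientation
cr=mk([("scene",(477,212),top),("scene",(308,83),tip),("side",(423,96),top),("side",(184,154),tip)])
sp=mk([("scene",(297,348),top),("scene",(111,210),tip),("side",(562,274),top),("side",(320,360),tip)])
for n,o in (("cr",cr),("sp",sp)):
    a=onplane("scene",o[0][1],.195);b=onplane("scene",o[1][1],.204); print(n,a,b)
    d=a-b; y0=np.arctan2(d[1],d[0]); f=fit_yaw(o,[a[0],a[1],y0]); print(f.x,np.round(f.fun,1))
    p=f.x
    for L in [(-140,55,12),(-140,-55,12),(30,55,12),(30,-55,12)]:
        c,s=np.cos(p[2]),np.sin(p[2]); L=np.array(L)/1000
        X=[p[0]+c*L[0]-s*L[1],p[1]+s*L[0]+c*L[1],L[2]]
        u=proj("scene",X);v=proj("side",X);print(L,"scenecrop",(u-[240,90])*3.7,"sidecrop",(v-[150,80])*4.4)
E
python3 fit1.py
```

```text
cr [0.60713747 0.33893764 0.195     ] [0.42211459 0.3010356  0.204     ]
[0.59876036 0.33646114 0.1960663 ] [ 0.4  0.5 -1.2 -1.   1.2 -0.4 -0.6 -0.2]
[-0.14   0.055  0.012] scenecrop [351.46593676 241.50314952] sidecrop [235.54498728 274.48267596]
[-0.14  -0.055  0.012] scenecrop [266.9468959  294.12137959] sidecrop [281.11555727 363.0882206 ]
[0.03  0.055 0.012] scenecrop [490.68632249 348.33201053] sidecrop [425.17031322 218.81215813]
[ 0.03  -0.055  0.012] scenecrop [405.67784168 407.96994442] sidecrop [476.90536626 303.18785575]
sp [0.66301161 0.13183878 0.195     ] [0.48299018 0.07657698 0.204     ]
[0.65603505 0.12761684 0.30237589] [ 0.4  1.  -2.1 -0.5  0.8 -1.2 -1.2 -0.1]
[-0.14   0.055  0.012] scenecrop [175.19498198 363.29411239] sidecrop [348.40069999 464.97907637]
[-0.14  -0.055  0.012] scenecrop [ 87.32956515 432.47042872] sidecrop [417.18881469 563.91911284]
[0.03  0.055 0.012] scenecrop [328.66725097 474.99138163] sidecrop [540.10862352 384.86982349]
[ 0.03  -0.055  0.012] scenecrop [241.83845849 553.11102716] sidecrop [614.18940093 477.49446403]
```

```bash
python3 - <<'E'
from h import *
print("pot",onplane("scene",(210.5,190),.145),onplane("side",(244.5,229),.145))
print("triv",onplane("scene",(129,254),.01),onplane("side",(266,333),.01))
print("jug base",onplane("scene",(195,300),0),onplane("side",(335,283),0))
print("cont",onplane("scene",(268,278),.07),onplane("side",(335,217),.07))
print("yel base",onplane("scene",(335,130),0),onplane("side",(168,138),0),onplane("scene",(358,219),0),onplane("side",(279,138),0))
print("tongs",onplane("scene",(103,180),0),onplane("scene",(165,198),0))
E
```

```text
pot [ 0.50951763 -0.12438468  0.145     ] [ 0.5056223  -0.14122209  0.145     ]
triv [ 0.51368587 -0.38576688  0.01      ] [ 0.51224372 -0.39114392  0.01      ]
jug base [ 0.72403905 -0.27348149  0.        ] [ 0.74165037 -0.28019895  0.        ]
cont [ 0.78871499 -0.09181298  0.07      ] [ 0.79084459 -0.10119183  0.07      ]
yel base [0.33114338 0.44860761 0.        ] [0.32550149 0.42659461 0.        ] [0.70463864 0.27472585 0.        ] [0.72814095 0.33983826 0.        ]
tongs [ 0.19220527 -0.37726114  0.        ] [ 0.35660407 -0.22339739  0.        ]
```

>>> step_arm(increments=[{"az": -1, "z": -0.2}, {"az": -1, "z": -0.2}, {"az": -1, "z": -0.2}, {"az": -1, "z": -0.2}, {"az": -1}, {"az": -1}, {"az": -0.1}], gripper=-1)

```text
$.increments[0]: bad value
```

```bash
cat >> h.py <<'E'
from scipy.spatial.transform import Rotation as Ro
def Rt(s): w,x,y,z=s["tool_rot"]; return Ro.from_quat([x,y,z,w])
def go(target,yaw=None,s=None):
    s=s or arm.state(); R=Rt(s); M=R.as_matrix()
    d=M.T@(np.asarray(target)-s["ee_pos"])/0.04
    ya=np.arctan2(M[1,0],M[0,0])
    print("t",round(s["time"],2),"pos",np.round(s["ee_pos"],4),"yaw",round(ya,4),"tilt",np.round(M[:2,2],4),"F",np.round(s["force"],1),"w",round(s["gripper_width"],3))
    print("shift units",np.round(d,2))
    if yaw is not None:
        T=Ro.from_matrix(np.array([[np.cos(yaw),np.sin(yaw),0],[np.sin(yaw),-np.cos(yaw),0],[0,0,-1.]]))
        print("turn units",np.round((R.inv()*T).as_rotvec()/np.deg2rad(6),2))
CR=np.array([0.59876,0.33646,0.19607]); SP=np.array([0.65604,0.12762,0.30238])
def st(P,x,y=0,z=0): c,s=np.cos(P[2]),np.sin(P[2]); return np.array([P[0]+c*x-s*y,P[1]+s*x+c*y,z])
E
python3 -c "
from h import *
t=st(CR,-.096,0,.27);print(t);go(t,CR[2])"
```

```text
[0.50459938 0.31775765 0.27      ]
t 2.05 pos [0.2571 0.5421 0.2313] yaw -0.4428 tilt [-0.     -0.0001] F [ 0.  -0.1  0.4] w 0.996
shift units [ 7.99  2.42 -0.97]
turn units [ 0.   0.  -6.1]
```

>>> step_arm(increments=[{"x": 0, "y": 0, "z": -0.3, "ax": 0, "ay": 0, "az": -1}, {"x": 0, "y": 0, "z": -0.3, "ax": 0, "ay": 0, "az": -1}, {"x": 0, "y": 0, "z": -0.3, "ax": 0, "ay": 0, "az": -1}, {"x": 0, "y": 0, "z": -0.2, "ax": 0, "ay": 0, "az": -1}, {"x": 0, "y": 0, "z": 0, "ax": 0, "ay": 0, "az": -1}, {"x": 0, "y": 0, "z": 0, "ax": 0, "ay": 0, "az": -1}, {"x": 0, "y": 0, "z": 0, "ax": 0, "ay": 0, "az": -0.1}], gripper=-1)

```text
time: 2.75
ee_pos: [0.257, 0.5421, 0.2769]
tool_rot: [0.0, 0.994, 0.11, -0.0]
force: [0.9, -0.2, -0.4]
gripper_width: 1.002
```

```bash
python3 -c "
from h import *
t=st(CR,-.15,0,.27);print(t);go(t,CR[2])"
```

```text
[0.45163403 0.30723758 0.27      ]
t 2.75 pos [0.257  0.5421 0.2769] yaw 0.221 tilt [-0.0001 -0.0004] F [ 0.9 -0.2 -0.4] w 1.002
shift units [3.46 6.79 0.18]
turn units [0.   0.   0.24]
```

>>> step_arm(increments=[{"x": 0.43, "y": 0.85, "z": 0.02, "ax": 0, "ay": 0, "az": 0.03}, {"x": 0.43, "y": 0.85, "z": 0.02, "ax": 0, "ay": 0, "az": 0.03}, {"x": 0.43, "y": 0.85, "z": 0.02, "ax": 0, "ay": 0, "az": 0.03}, {"x": 0.43, "y": 0.85, "z": 0.02, "ax": 0, "ay": 0, "az": 0.03}, {"x": 0.43, "y": 0.85, "z": 0.02, "ax": 0, "ay": 0, "az": 0.03}, {"x": 0.43, "y": 0.85, "z": 0.02, "ax": 0, "ay": 0, "az": 0.03}, {"x": 0.43, "y": 0.85, "z": 0.02, "ax": 0, "ay": 0, "az": 0.03}, {"x": 0.43, "y": 0.85, "z": 0.02, "ax": 0, "ay": 0, "az": 0.03}])

```text
time: 3.55
ee_pos: [0.4497, 0.2975, 0.2686]
tool_rot: [0.001, 0.996, 0.091, -0.001]
force: [0.7, 0.5, 0.1]
gripper_width: 0.997
```

```bash
python3 - <<'E'
from h import *
import cv2
t=st(CR,-.15,0,.27);go(t,CR[2])
c=arm.get_calibration("wrist"); print(-c["R"].T@c["t"], c["R"])
im=arm.grab_frame("wrist"); cv2.imwrite("pics/c1.png",im[:,:,::-1])
E
```

```text
t 3.55 pos [0.4497 0.2975 0.2686] yaw 0.1818 tilt [-0.0009 -0.0023] F [0.7 0.5 0.1] w 0.997
shift units [ 0.09 -0.23 -0.04]
turn units [ 0.02  0.01 -0.14]
[0.51738804 0.30974929 0.41046548] [[ 0.18042279 -0.9835883   0.00129593]
 [-0.94731023 -0.17341335  0.26931605]
 [-0.26467138 -0.0498184  -0.96305098]]
```

View pics/c1.png

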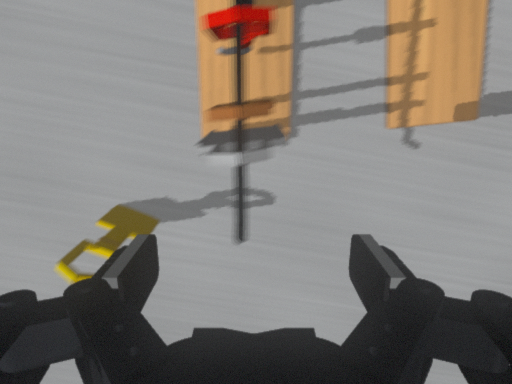

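```bash
python3 - <<'E'
from h import *
import cv2
c=arm.get_calibration("wrist"); im=arm.grab_frame("wrist"); cv2.imwrite("pics/c2.png",im[:,:,::-1])
cv2.imwrite("pics/c2z.png",cv2.resize(im[0:260,140:340,::-1],None,fx=3,fy=2.3,interpolation=cv2.INTER_CUBIC))
def loc(P,X): 
    d=X-np.array([P[0],P[1],0]); cc,s=np.cos(P[2]),np.sin(P[2]); return np.round([cc*d[0]+s*d[1],-s*d[0]+cc*d[1],d[2]],4)
for n,uv,z in [("tip",(240,241),.206),("prong",(240,180),.194),("grater",(235,157),.201),("paddle",(240,110),.201),("lifter",(240,25),.201)]:
    X=onplane("wrist",uv,z,c); print(n,np.round(X,4),loc(CR,X))
go(st(CR,-.096,0,.25),CR[2])
E
```

```text
tip [0.4211 0.2971 0.206 ] [-0.1819 -0.004   0.206 ]
prong [0.4612 0.3043 0.194 ] [-0.1412 -0.0047  0.194 ]
grater [0.4781 0.3103 0.201 ] [-0.1235 -0.0022  0.201 ]
paddle [0.5086 0.312  0.201 ] [-0.0932 -0.0064  0.201 ]
lifter [0.5573 0.3202 0.201 ] [-0.0438 -0.0078  0.201 ]
t 3.65 pos [0.4509 0.2957 0.2688] yaw 0.1774 tilt [-0.0004 -0.003 ] F [-1.1  0.4  0.2] w 1.001
shift units [ 1.42 -0.31  0.47]
turn units [ 0.03  0.01 -0.18]
```

View pics/c2z.png

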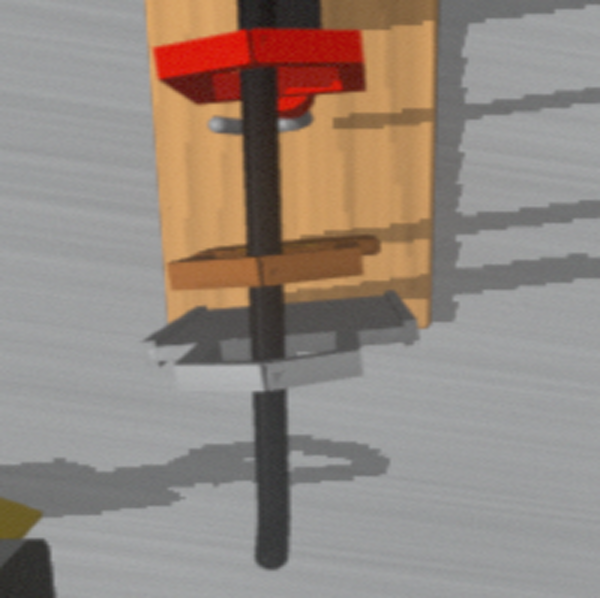

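```bash
cat >> h.py <<'E'
def loc(P,X): 
    d=X-np.array([P[0],P[1],0]); cc,s=np.cos(P[2]),np.sin(P[2]); return np.round([cc*d[0]+s*d[1],-s*d[0]+cc*d[1],d[2]],4)
E
python3 - <<'E'
from h import *
c=arm.get_calibration("wrist")
for n,uv,z in [("tip",(230,241),.206),("p1",(230,217),.194),("p2",(226,70),.194),("grater",(228,162),.201),("paddle",(227,117),.201),("lifter",(225,18),.201)]:
    X=onplane("wrist",uv,z,c); print(n,np.round(X,4),loc(CR,X))
E
```

```text
tip [0.4188 0.306  0.206 ] [-0.1825  0.0052  0.206 ]
p1 [0.4316 0.3089 0.194 ] [-0.1693  0.0055  0.194 ]
p2 [0.53   0.3271 0.194 ] [-0.0692  0.0042  0.194 ]
grater [0.4728 0.3163 0.201 ] [-0.1275  0.0047  0.201 ]
paddle [0.5017 0.3215 0.201 ] [-0.0981  0.0042  0.201 ]
lifter [0.5583 0.3315 0.201 ] [-0.0406  0.003   0.201 ]
```

```bash
cat >> h.py <<'E'
_o=st(CR,-.12,.003); CR=np.array([_o[0]+.12*np.cos(.19),_o[1]+.12*np.sin(.19),.19])
E
python3 - <<'E'
from h import *
print(CR)
go(st(CR,-.126,0,.152),CR[2])
E
```

```text
[0.59831529 0.33868765 0.19      ]
t 3.65 pos [0.4509 0.2957 0.2688] yaw 0.1774 tilt [-0.0004 -0.003 ] F [-1.1  0.4  0.2] w 1.001
shift units [ 0.67 -0.38  2.92]
turn units [ 0.03  0.01 -0.12]
```

>>> step_arm(increments=[{"x": 0.33, "y": -0.2, "z": 0, "ax": 0.02, "ay": 0, "az": -0.06}, {"x": 0.33, "y": -0.2, "z": 0, "ax": 0, "ay": 0, "az": -0.06}, {"x": 0, "y": 0, "z": 0.5, "ax": 0, "ay": 0, "az": 0}, {"x": 0, "y": 0, "z": 0.5, "ax": 0, "ay": 0, "az": 0}])

```text
time: 4.05
ee_pos: [0.4763, 0.3169, 0.2313]
tool_rot: [-0.002, 0.996, 0.089, 0.002]
force: [0.1, 1.7, 0.3]
gripper_width: 0.999
```

```bash
python3 - <<'E'
from h import *
import cv2
go(st(CR,-.126,0,.152),CR[2])
im=arm.grab_frame("wrist"); cv2.imwrite("pics/d1.png",im[:,:,::-1])
E
```

```text
t 4.05 pos [0.4763 0.3169 0.2313] yaw 0.1779 tilt [0.0037 0.004 ] F [0.1 1.7 0.3] w 0.999
shift units [-0.06  0.05  1.98]
turn units [-0.03 -0.04 -0.12]
```

View pics/d1.png

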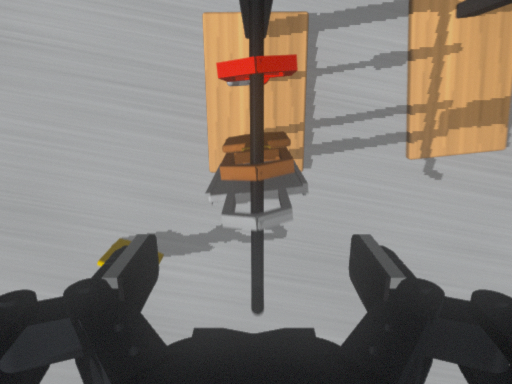

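>>> step_arm(increments=[{"x": -0.06, "y": 0.05, "z": 0.5, "ax": -0.03, "ay": -0.04, "az": -0.12}, {"x": 0, "y": 0, "z": 0.5, "ax": 0, "ay": 0, "az": 0}, {"x": 0, "y": 0, "z": 0.5, "ax": 0, "ay": 0, "az": 0}, {"x": 0, "y": 0, "z": 0.4, "ax": 0, "ay": 0, "az": 0}, {"x": 0, "y": 0, "z": 0, "ax": 0, "ay": 0, "az": 0}])

```text
time: 4.6
ee_pos: [0.4715, 0.315, 0.1493]
tool_rot: [0.002, 0.996, 0.092, -0.003]
force: [0.8, 0.2, -0.3]
gripper_width: 1.002
```

```bash
python3 - <<'E'
from h import *
import cv2
go(st(CR,-.126,0,.152),CR[2])
im=arm.grab_frame("wrist"); cv2.imwrite("pics/d2.png",im[:,:,::-1])
E
```

```text
t 4.6 pos [0.4715 0.315  0.1493] yaw 0.1839 tilt [-0.005  -0.0041] F [ 0.8  0.2 -0.3] w 1.002
shift units [ 0.08  0.02 -0.07]
turn units [ 0.03  0.05 -0.06]
```

View pics/d2.png

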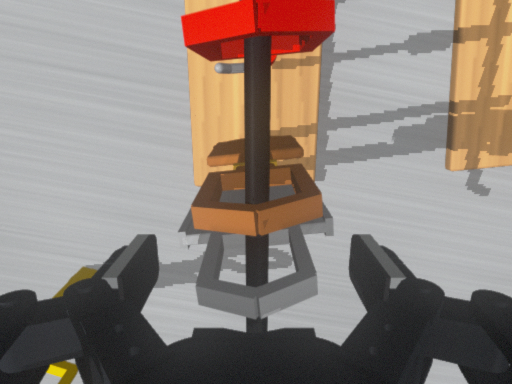

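>>> step_arm(increments=[{"x": 0.08, "y": 0.02, "z": -0.07, "ax": 0.03, "ay": 0.05, "az": -0.06}, {"x": 0, "y": 0, "z": 0, "ax": 0, "ay": 0, "az": 0}, {"x": 0, "y": 0, "z": 0, "ax": 0, "ay": 0, "az": 0}, {"x": 0, "y": 0, "z": 0, "ax": 0, "ay": 0, "az": 0}, {"x": 0, "y": 0, "z": 0, "ax": 0, "ay": 0, "az": 0}, {"x": 0, "y": 0, "z": 0, "ax": 0, "ay": 0, "az": 0}], gripper=1, newtons=50)

```text
time: 5.25
ee_pos: [0.4767, 0.3163, 0.1588]
tool_rot: [-0.002, 0.995, 0.095, 0.003]
force: [0.5, 0.6, -1.1]
gripper_width: 0.501
```

```bash
python3 - <<'E'
from h import *
import cv2
go(st(CR,-.126,0,.175),CR[2])
im=arm.grab_frame("wrist"); cv2.imwrite("pics/d3.png",im[:,:,::-1])
E
```

```text
t 5.25 pos [0.4767 0.3163 0.1588] yaw 0.1897 tilt [0.006  0.0052] F [ 0.5  0.6 -1.1] w 0.501
shift units [-0.06  0.02 -0.41]
turn units [-0.04 -0.07 -0.  ]
```

View pics/d3.png

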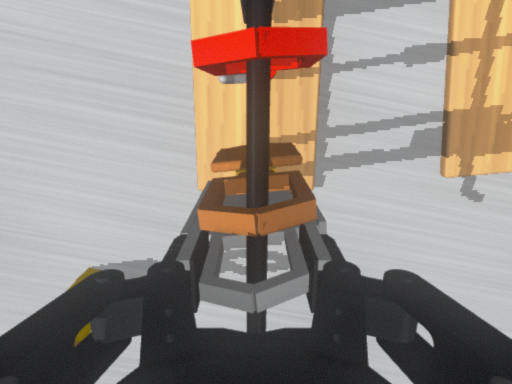

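>>> step_arm(increments=[{"x": 0, "y": 0, "z": -0.2, "ax": 0, "ay": 0, "az": 0}, {"x": 0, "y": 0, "z": -0.2, "ax": 0, "ay": 0, "az": 0}, {"x": 0, "y": 0, "z": -0.15, "ax": 0, "ay": 0, "az": 0}, {"x": 0, "y": 0, "z": 0, "ax": 0, "ay": 0, "az": 0}, {"x": 0, "y": 0, "z": 0, "ax": 0, "ay": 0, "az": 0}])

```text
time: 5.8
ee_pos: [0.4765, 0.3162, 0.1829]
tool_rot: [-0.002, 0.995, 0.095, 0.003]
force: [0.2, -0.4, -2.0]
gripper_width: 0.502
```

```bash
python3 - <<'E'
from h import *
import cv2
go(st(CR,-.21,0,.183),CR[2])
im=arm.grab_frame("wrist"); cv2.imwrite("pics/d4.png",im[:,:,::-1])
im=arm.grab_frame("side"); cv2.imwrite("pics/d5.png",cv2.resize(im[60:220,140:320,::-1],None,fx=4,fy=3.7,interpolation=cv2.INTER_CUBIC))
E
```

```text
t 5.8 pos [0.4765 0.3162 0.1829] yaw 0.1897 tilt [0.0059 0.0053] F [ 0.2 -0.4 -2. ] w 0.502
shift units [-2.15  0.02 -0.02]
turn units [-0.04 -0.07 -0.  ]
```

View pics/d4.png

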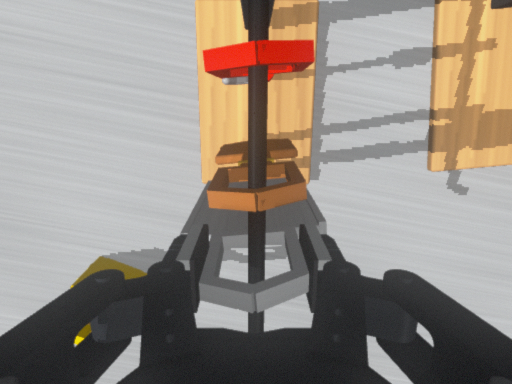

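View pics/d5.png

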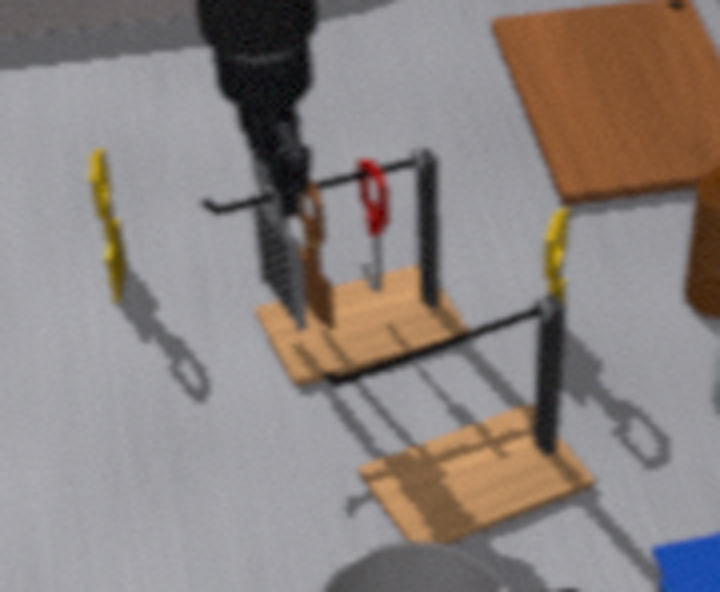

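>>> step_arm(increments=[{"x": -0.25, "y": 0, "z": 0, "ax": -0.02, "ay": -0.02, "az": 0}, {"x": -0.3, "y": 0, "z": 0, "ax": -0.02, "ay": -0.02, "az": 0}, {"x": -0.3, "y": 0, "z": 0, "ax": 0, "ay": -0.02, "az": 0}, {"x": -0.3, "y": 0, "z": 0, "ax": 0, "ay": 0, "az": 0}, {"x": -0.3, "y": 0, "z": 0, "ax": 0, "ay": 0, "az": 0}, {"x": -0.3, "y": 0, "z": 0, "ax": 0, "ay": 0, "az": 0}, {"x": -0.3, "y": 0, "z": 0, "ax": 0, "ay": 0, "az": 0}, {"x": -0.2, "y": 0, "z": 0, "ax": 0, "ay": 0, "az": 0}, {"x": 0, "y": 0, "z": 0, "ax": 0, "ay": 0, "az": 0}])

```text
time: 6.8
ee_pos: [0.3785, 0.2967, 0.1815]
tool_rot: [0.0, 0.995, 0.096, -0.001]
force: [-0.4, -0.4, 0.1]
gripper_width: 0.502
```

```bash
python3 - <<'E'
from h import *
import cv2
go(st(SP,-.22,0.003,.183),SP[2])
im=arm.grab_frame("wrist"); cv2.imwrite("pics/e1.png",im[:,:,::-1])
E
```

```text
t 6.8 pos [0.3785 0.2967 0.1815] yaw 0.1917 tilt [-0.0017 -0.0004] F [-0.4 -0.4  0.1] w 0.502
shift units [ 0.53  6.   -0.04]
turn units [-0.    0.02 -1.06]
```

View pics/e1.png

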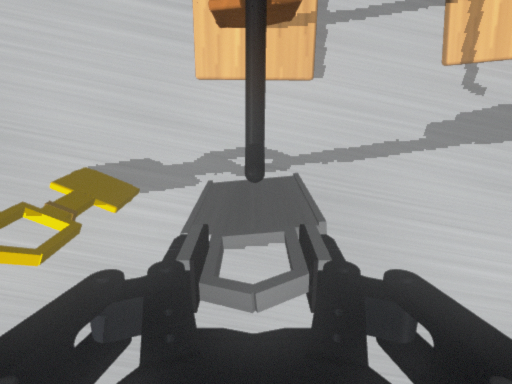

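>>> step_arm(increments=[{"x": 0, "y": 0.4, "z": 0, "ax": 0, "ay": 0, "az": -0.12}, {"x": 0, "y": 0.6, "z": 0, "ax": 0, "ay": 0, "az": -0.12}, {"x": 0, "y": 0.65, "z": 0, "ax": 0, "ay": 0, "az": -0.12}, {"x": 0, "y": 0.65, "z": 0, "ax": 0, "ay": 0, "az": -0.12}, {"x": 0, "y": 0.65, "z": 0, "ax": 0, "ay": 0, "az": -0.12}, {"x": 0, "y": 0.65, "z": 0, "ax": 0, "ay": 0, "az": -0.12}, {"x": 0, "y": 0.65, "z": 0, "ax": 0, "ay": 0, "az": -0.12}, {"x": 0, "y": 0.65, "z": 0, "ax": 0, "ay": 0, "az": -0.12}, {"x": 0, "y": 0.5, "z": 0, "ax": 0, "ay": 0, "az": -0.1}, {"x": 0, "y": 0.2, "z": 0, "ax": 0, "ay": 0, "az": 0}])

```text
time: 7.85
ee_pos: [0.437, 0.0722, 0.1811]
tool_rot: [0.001, 0.988, 0.154, -0.001]
force: [-0.1, 0.7, -0.7]
gripper_width: 0.501
```

>>> step_arm(increments=[{"x": 0, "y": 0, "z": 0, "ax": 0, "ay": 0, "az": 0}, {"x": 0, "y": 0, "z": 0, "ax": 0, "ay": 0, "az": 0}])

```text
time: 8.05
ee_pos: [0.4373, 0.0716, 0.1809]
tool_rot: [0.001, 0.988, 0.152, -0.001]
force: [0.5, 0.8, -1.9]
gripper_width: 0.507
```

```bash
python3 - <<'E'
from h import *
import cv2
go(st(SP,-.22,0.003,.183),SP[2])
c=arm.get_calibration("wrist")
im=arm.grab_frame("wrist"); cv2.imwrite("pics/e2.png",im[:,:,::-1])
np.savez("wc.npz",**c)
E
```

```text
t 8.05 pos [0.4373 0.0716 0.1809] yaw 0.3062 tilt [-0.0016 -0.002 ] F [ 0.5  0.8 -1.9] w 0.507
shift units [ 0.14  0.22 -0.05]
turn units [0.01 0.02 0.04]
```

View pics/e2.png

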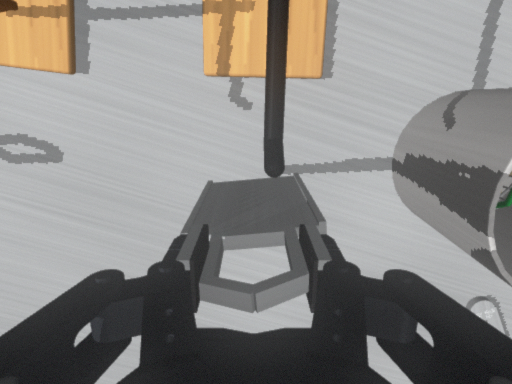

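```bash
python3 - <<'E'
from h import *
c=dict(np.load("wc.npz"))
for n,uv,z in [("tip",(274,170),.206),("p1",(275,130),.190),("p2",(279,5),.190),("bl",(203,77),.012),("br",(324,78),.012)]:
    X=onplane("wrist",uv,z,c); print(n,np.round(X,4),loc(SP,X))
E
```

```text
tip [0.4793 0.0764 0.206 ] [-0.184   0.0037  0.206 ]
p1 [0.4921 0.0792 0.19  ] [-0.171   0.0026  0.19  ]
p2 [0.5361 0.0924 0.19  ] [-0.125   0.0021  0.19  ]
bl [0.5031 0.1404 0.012 ] [-0.1422  0.0577  0.012 ]
br [0.5358 0.0341 0.012 ] [-0.1427 -0.0535  0.012 ]
```

```bash
cat >> h.py <<'E'
_o=st(SP,-.002,.0025); SP=np.array([_o[0],_o[1],.300])
E
python3 - <<'E'
from h import *
go(st(SP,-.21,0,.182),SP[2])
go(st(SP,-.04,0,.182),SP[2])
E
```

```text
t 8.1 pos [0.4373 0.0718 0.1809] yaw 0.3067 tilt [-0.0016 -0.0021] F [ 0.2  0.2 -2. ] w 0.506
shift units [ 0.34  0.22 -0.03]
turn units [0.01 0.02 0.06]
t 8.1 pos [0.4373 0.0718 0.1809] yaw 0.3067 tilt [-0.0016 -0.0021] F [ 0.2  0.2 -2. ] w 0.506
shift units [ 4.59  0.25 -0.04]
turn units [0.01 0.02 0.06]
```

>>> step_arm(increments=[{"x": 0, "y": 0.1, "z": -0.03, "ax": 0, "ay": 0.02, "az": 0.05}, {"x": 0, "y": 0.1, "z": 0, "ax": 0, "ay": 0, "az": 0}, {"x": 0, "y": 0, "z": 0, "ax": 0, "ay": 0, "az": 0}])

```text
time: 8.4
ee_pos: [0.4396, 0.0653, 0.1821]
tool_rot: [0.001, 0.988, 0.151, 0.0]
force: [-0.4, -0.6, -1.8]
gripper_width: 0.503
```

```bash
python3 - <<'E'
from h import *
go(st(SP,-.21,0,.182),SP[2])
go(st(SP,-.04,0,.182),SP[2])
E
```

```text
t 8.4 pos [0.4396 0.0653 0.1821] yaw 0.3039 tilt [ 0.0005 -0.0012] F [-0.4 -0.6 -1.8] w 0.503
shift units [0.33 0.05 0.  ]
turn units [ 0.01 -0.    0.04]
t 8.4 pos [0.4396 0.0653 0.1821] yaw 0.3039 tilt [ 0.0005 -0.0012] F [-0.4 -0.6 -1.8] w 0.503
shift units [4.58 0.07 0.  ]
turn units [ 0.01 -0.    0.04]
```

>>> step_arm(increments=[{"x": 0.25, "y": 0.04, "z": 0, "ax": 0, "ay": 0, "az": 0.04}, {"x": 0.4, "y": 0, "z": 0, "ax": 0, "ay": 0, "az": 0}, {"x": 0.5, "y": 0, "z": 0, "ax": 0, "ay": 0, "az": 0}, {"x": 0.5, "y": 0, "z": 0, "ax": 0, "ay": 0, "az": 0}, {"x": 0.4, "y": 0, "z": 0, "ax": 0, "ay": 0, "az": 0}])

```text
time: 8.9
ee_pos: [0.5204, 0.0897, 0.1835]
tool_rot: [-0.0, 0.989, 0.15, 0.002]
force: [-0.5, 0.3, -0.7]
gripper_width: 0.503
```

```bash
python3 - <<'E'
from h import *
import cv2
go(st(SP,-.04,0,.182),SP[2])
im=arm.grab_frame("wrist"); cv2.imwrite("pics/e3.png",im[:,:,::-1])
E
```

```text
t 8.9 pos [0.5204 0.0897 0.1835] yaw 0.3017 tilt [0.0033 0.0009] F [-0.5  0.3 -0.7] w 0.503
shift units [2.47 0.04 0.05]
turn units [ 0.   -0.03  0.02]
```

View pics/e3.png

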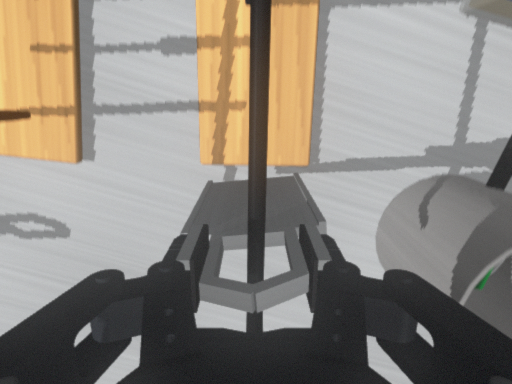

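Prong (col 257) runs centred through the loop. Continue in, then lower.

>>> step_arm(increments=[{"x": 0.5, "y": 0.04, "z": 0.02, "ax": 0, "ay": -0.02, "az": 0.02}, {"x": 0.5, "y": 0, "z": 0, "ax": 0, "ay": 0, "az": 0}, {"x": 0.5, "y": 0, "z": 0, "ax": 0, "ay": 0, "az": 0}, {"x": 0.4, "y": 0, "z": 0, "ax": 0, "ay": 0, "az": 0}, {"x": 0.2, "y": 0, "z": 0, "ax": 0, "ay": 0, "az": 0}, {"x": 0, "y": 0, "z": 0, "ax": 0, "ay": 0, "az": 0}])

```text
time: 9.55
ee_pos: [0.6052, 0.1156, 0.1802]
tool_rot: [0.001, 0.989, 0.15, -0.001]
force: [-0.0, 0.1, -1.5]
gripper_width: 0.508
```

```bash
python3 - <<'E'
from h import *
go(st(SP,-.04,0,.159),SP[2])
E
```

```text
t 9.55 pos [0.6052 0.1156 0.1802] yaw 0.3008 tilt [-0.0019 -0.0014] F [-0.   0.1 -1.5] w 0.508
shift units [0.25 0.03 0.53]
turn units [0.01 0.02 0.01]
```

>>> step_arm(increments=[{"x": 0.1, "y": 0, "z": 0.15, "ax": 0, "ay": 0, "az": 0}, {"x": 0.1, "y": 0, "z": 0.2, "ax": 0, "ay": 0, "az": 0}, {"x": 0, "y": 0, "z": 0.12, "ax": 0, "ay": 0, "az": 0}, {"x": 0, "y": 0, "z": 0, "ax": 0, "ay": 0, "az": 0}, {"x": 0, "y": 0, "z": 0, "ax": 0, "ay": 0, "az": 0}])

```text
time: 10.05
ee_pos: [0.6116, 0.1179, 0.1597]
tool_rot: [0.0, 0.989, 0.15, -0.001]
force: [-0.3, -0.6, -0.3]
gripper_width: 0.503
```

```bash
python3 - <<'E'
from h import *
import cv2
go(st(SP,-.04,0,.159),SP[2])
im=arm.grab_frame("wrist"); cv2.imwrite("pics/e4.png",im[:,:,::-1])
E
```

```text
t 10.05 pos [0.6116 0.1179 0.1597] yaw 0.3013 tilt [-0.0027 -0.0013] F [-0.3 -0.6 -0.3] w 0.503
shift units [0.08 0.03 0.02]
turn units [0.   0.03 0.01]
```

View pics/e4.png

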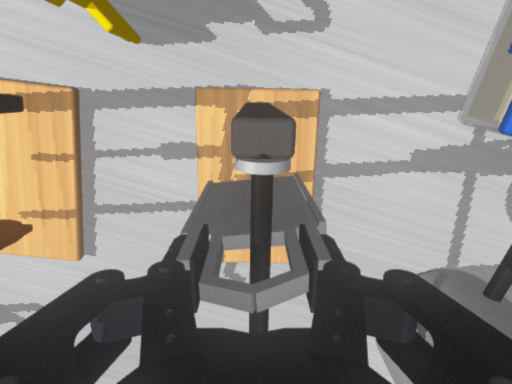

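>>> step_arm(increments=[{"x": 0, "y": 0, "z": 0.02, "ax": 0, "ay": 0, "az": 0}, {"x": 0, "y": 0, "z": 0, "ax": 0, "ay": 0, "az": 0}, {"x": 0, "y": 0, "z": 0, "ax": 0, "ay": 0, "az": 0}, {"x": 0, "y": 0, "z": 0, "ax": 0, "ay": 0, "az": 0}, {"x": 0, "y": 0, "z": 0, "ax": 0, "ay": 0, "az": 0}, {"x": 0, "y": 0, "z": -0.4, "ax": 0, "ay": 0, "az": 0}, {"x": 0, "y": 0, "z": -0.8, "ax": 0, "ay": 0, "az": 0}, {"x": 0, "y": 0, "z": -0.8, "ax": 0, "ay": 0, "az": 0}, {"x": 0, "y": 0, "z": -0.5, "ax": 0, "ay": 0, "az": 0}, {"x": 0, "y": 0, "z": 0, "ax": 0, "ay": 0, "az": 0}], gripper=-1)

```text
time: 11.1
ee_pos: [0.612, 0.117, 0.27]
tool_rot: [0.001, 0.989, 0.15, 0.002]
force: [0.6, 0.1, 0.2]
gripper_width: 1.003
```

```bash
python3 - <<'E'
from h import *
import cv2
go(st(CR,-.098,0,.25),CR[2])
im=arm.grab_frame("wrist"); cv2.imwrite("pics/e5.png",im[:,:,::-1])
im=arm.grab_frame("side"); cv2.imwrite("pics/e6.png",cv2.resize(im[60:220,140:320,::-1],None,fx=4,fy=3.7,interpolation=cv2.INTER_CUBIC))
E
```

```text
t 11.1 pos [0.612 0.117 0.27 ] yaw 0.301 tilt [ 0.0036 -0.0011] F [0.6 0.1 0.2] w 1.003
shift units [-1.12 -5.67  0.49]
turn units [ 0.02 -0.03  1.06]
```

View pics/e5.png

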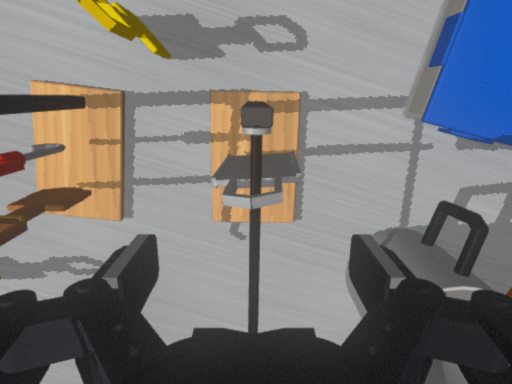

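View pics/e6.png

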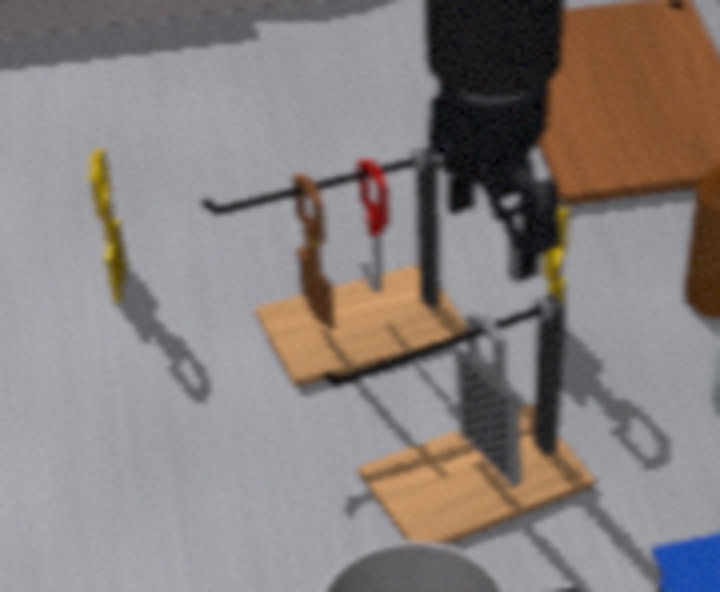

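>>> step_arm(increments=[{"x": -0.11, "y": -0.6, "z": 0, "ax": 0, "ay": 0, "az": 0.12}, {"x": -0.11, "y": -0.6, "z": 0, "ax": 0, "ay": 0, "az": 0.12}, {"x": -0.11, "y": -0.6, "z": 0, "ax": 0, "ay": 0, "az": 0.12}, {"x": -0.11, "y": -0.6, "z": 0, "ax": 0, "ay": 0, "az": 0.12}, {"x": -0.11, "y": -0.6, "z": 0, "ax": 0, "ay": 0, "az": 0.12}, {"x": -0.11, "y": -0.6, "z": 0, "ax": 0, "ay": 0, "az": 0.12}, {"x": -0.11, "y": -0.6, "z": 0, "ax": 0, "ay": 0, "az": 0.12}, {"x": -0.1, "y": -0.6, "z": 0, "ax": 0, "ay": 0, "az": 0.1}, {"x": -0.1, "y": -0.5, "z": 0, "ax": 0, "ay": 0, "az": 0.1}, {"x": -0.1, "y": -0.2, "z": 0, "ax": 0, "ay": 0, "az": 0}])

```text
time: 12.2
ee_pos: [0.5085, 0.3246, 0.2519]
tool_rot: [0.006, 0.996, 0.092, -0.011]
force: [0.1, -0.3, -0.4]
gripper_width: 0.995
```

>>> step_arm(increments=[{"x": 0, "y": 0, "z": 0, "ax": 0, "ay": 0, "az": 0}, {"x": 0, "y": 0, "z": 0, "ax": 0, "ay": 0, "az": 0}])

```text
time: 12.4
ee_pos: [0.5077, 0.3247, 0.2502]
tool_rot: [0.007, 0.996, 0.093, -0.012]
force: [-0.3, -0.4, -0.4]
gripper_width: 1.003
```

```bash
python3 - <<'E'
from h import *
import cv2
go(st(CR,-.098,0,.156),CR[2])
c=arm.get_calibration("wrist")
im=arm.grab_frame("wrist"); cv2.imwrite("pics/f1.png",im[:,:,::-1])
np.savez("wc.npz",**c)
E
```

```text
t 12.4 pos [0.5077 0.3247 0.2502] yaw 0.1867 tilt [-0.0224 -0.0156] F [-0.3 -0.4 -0.4] w 1.003
shift units [-0.1   0.06  2.36]
turn units [ 0.11  0.24 -0.03]
```

View pics/f1.png

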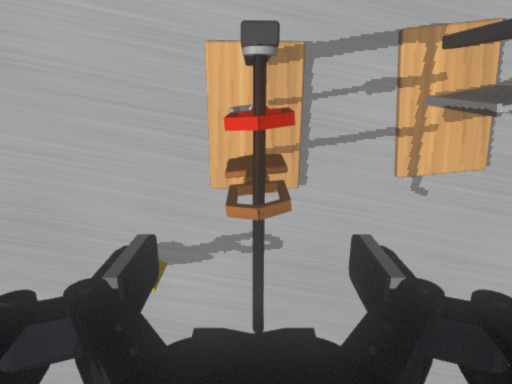

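```bash
python3 - <<'E'
from h import *
c=dict(np.load("wc.npz"))
for n,uv,z in [("paddle",(258,210),.201),("lifter",(260,121),.201)]:
    X=onplane("wrist",uv,z,c); print(n,np.round(X,4),loc(CR,X))
E
```

```text
paddle [0.5053 0.3204 0.201 ] [-0.0948 -0.0004  0.201 ]
lifter [0.56   0.3298 0.201 ] [-0.0393 -0.0015  0.201 ]
```

>>> step_arm(increments=[{"x": -0.02, "y": 0.06, "z": 0.1, "ax": 0.11, "ay": 0.24, "az": -0.03}, {"x": 0, "y": 0, "z": 0.4, "ax": 0, "ay": 0, "az": 0}, {"x": 0, "y": 0, "z": 0.3, "ax": 0, "ay": 0, "az": 0}, {"x": 0, "y": 0, "z": 0, "ax": 0, "ay": 0, "az": 0}, {"x": 0, "y": 0, "z": 0, "ax": 0, "ay": 0, "az": 0}])

```text
time: 12.95
ee_pos: [0.5095, 0.3181, 0.2179]
tool_rot: [-0.0, 0.996, 0.093, 0.001]
force: [0.5, -0.8, 0.5]
gripper_width: 1.001
```

```bash
python3 - <<'E'
from h import *
go(st(CR,-.096,0,.156),CR[2])
E
```

```text
t 12.95 pos [0.5095 0.3181 0.2179] yaw 0.1853 tilt [0.0021 0.001 ] F [ 0.5 -0.8  0.5] w 1.001
shift units [-0.13 -0.08  1.55]
turn units [-0.01 -0.02 -0.04]
```

>>> step_arm(increments=[{"x": -0.12, "y": -0.08, "z": 0.2, "ax": -0.01, "ay": -0.02, "az": -0.04}, {"x": 0, "y": 0, "z": 0.4, "ax": 0, "ay": 0, "az": 0}, {"x": 0, "y": 0, "z": 0.4, "ax": 0, "ay": 0, "az": 0}, {"x": 0, "y": 0, "z": 0.4, "ax": 0, "ay": 0, "az": 0}, {"x": 0, "y": 0, "z": 0.1, "ax": 0, "ay": 0, "az": 0}, {"x": 0, "y": 0, "z": 0, "ax": 0, "ay": 0, "az": 0}])

```text
time: 13.55
ee_pos: [0.5036, 0.3208, 0.1534]
tool_rot: [0.0, 0.995, 0.095, 0.0]
force: [-0.0, 0.8, 0.3]
gripper_width: 1.001
```

```bash
python3 - <<'E'
from h import *
import cv2
go(st(CR,-.096,0,.156),CR[2])
im=arm.grab_frame("wrist"); cv2.imwrite("pics/f2.png",im[:,:,::-1])
E
```

```text
t 13.55 pos [0.5036 0.3208 0.1534] yaw 0.1902 tilt [0.0001 0.    ] F [-0.   0.8  0.3] w 1.001
shift units [ 0.01  0.01 -0.07]
turn units [ 0. -0.  0.]
```

View pics/f2.png

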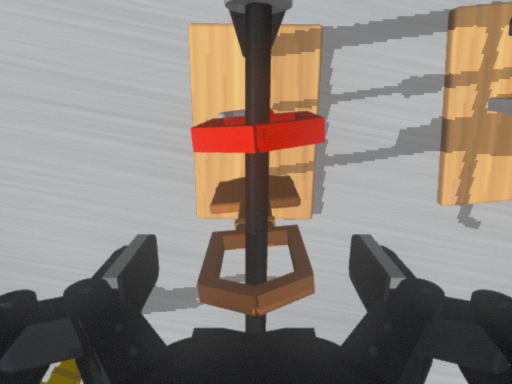

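Paddle loop (256,265) lies between the pads. Close.

>>> step_arm(increments=[{"x": 0, "y": 0, "z": 0, "ax": 0, "ay": 0, "az": 0}, {"x": 0, "y": 0, "z": 0, "ax": 0, "ay": 0, "az": 0}, {"x": 0, "y": 0, "z": 0, "ax": 0, "ay": 0, "az": 0}, {"x": 0, "y": 0, "z": 0, "ax": 0, "ay": 0, "az": 0}, {"x": 0, "y": 0, "z": 0, "ax": 0, "ay": 0, "az": 0}, {"x": 0, "y": 0, "z": -0.2, "ax": 0, "ay": 0, "az": 0}, {"x": 0, "y": 0, "z": -0.2, "ax": 0, "ay": 0, "az": 0}, {"x": 0, "y": 0, "z": -0.18, "ax": 0, "ay": 0, "az": 0}, {"x": 0, "y": 0, "z": 0, "ax": 0, "ay": 0, "az": 0}], gripper=1, newtons=50)

```text
time: 14.5
ee_pos: [0.5045, 0.3215, 0.1819]
tool_rot: [-0.001, 0.995, 0.095, 0.002]
force: [-0.4, -0.3, -0.4]
gripper_width: 0.503
```

```bash
python3 - <<'E'
from h import *
import cv2
go(st(CR,-.215,0,.178),CR[2])
im=arm.grab_frame("wrist"); cv2.imwrite("pics/f3.png",im[:,:,::-1])
E
```

```text
t 14.5 pos [0.5045 0.3215 0.1819] yaw 0.1902 tilt [0.0032 0.003 ] F [-0.4 -0.3 -0.4] w 0.503
shift units [-2.99  0.02  0.09]
turn units [-0.02 -0.04  0.  ]
```

View pics/f3.png

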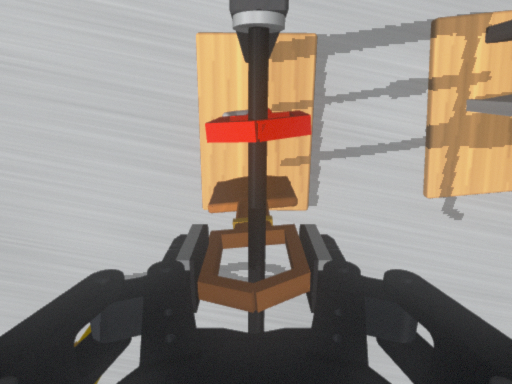

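>>> step_arm(increments=[{"x": -0.25, "y": 0, "z": 0, "ax": -0.02, "ay": -0.02, "az": 0}, {"x": -0.35, "y": 0, "z": 0, "ax": 0, "ay": -0.02, "az": 0}, {"x": -0.35, "y": 0, "z": 0, "ax": 0, "ay": 0, "az": 0}, {"x": -0.35, "y": 0, "z": 0, "ax": 0, "ay": 0, "az": 0}, {"x": -0.35, "y": 0, "z": 0, "ax": 0, "ay": 0, "az": 0}, {"x": -0.35, "y": 0, "z": 0, "ax": 0, "ay": 0, "az": 0}, {"x": -0.35, "y": 0, "z": 0, "ax": 0, "ay": 0, "az": 0}, {"x": -0.35, "y": 0, "z": 0, "ax": 0, "ay": 0, "az": 0}, {"x": -0.3, "y": 0, "z": 0, "ax": 0, "ay": 0, "az": 0}, {"x": 0, "y": 0, "z": 0, "ax": 0, "ay": 0, "az": 0}])

```text
time: 15.55
ee_pos: [0.3761, 0.2954, 0.1773]
tool_rot: [0.002, 0.995, 0.095, -0.004]
force: [0.9, 0.6, -0.8]
gripper_width: 0.503
```

```bash
python3 - <<'E'
from h import *
import cv2
go(st(SP,-.22,0,.181),SP[2])
im=arm.grab_frame("wrist"); cv2.imwrite("pics/f4.png",im[:,:,::-1])
E
```

```text
t 15.55 pos [0.3761 0.2954 0.1773] yaw 0.1902 tilt [-0.0072 -0.0039] F [ 0.9  0.6 -0.8] w 0.503
shift units [ 0.55  5.99 -0.08]
turn units [ 0.02  0.08 -1.05]
```

View pics/f4.png

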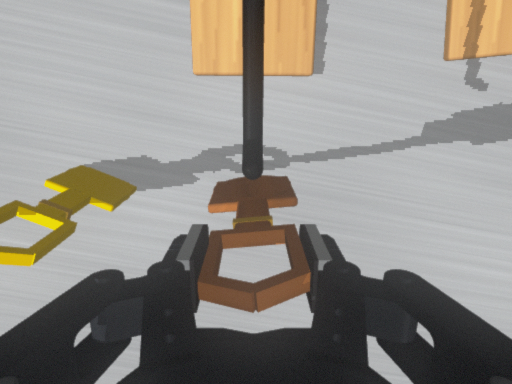

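>>> step_arm(increments=[{"x": 0, "y": 0.4, "z": -0.08, "ax": 0.02, "ay": 0.08, "az": -0.12}, {"x": 0, "y": 0.6, "z": 0, "ax": 0, "ay": 0, "az": -0.12}, {"x": 0, "y": 0.65, "z": 0, "ax": 0, "ay": 0, "az": -0.12}, {"x": 0, "y": 0.65, "z": 0, "ax": 0, "ay": 0, "az": -0.12}, {"x": 0, "y": 0.65, "z": 0, "ax": 0, "ay": 0, "az": -0.12}, {"x": 0, "y": 0.65, "z": 0, "ax": 0, "ay": 0, "az": -0.12}, {"x": 0, "y": 0.65, "z": 0, "ax": 0, "ay": 0, "az": -0.12}, {"x": 0, "y": 0.65, "z": 0, "ax": 0, "ay": 0, "az": -0.12}, {"x": 0, "y": 0.6, "z": 0, "ax": 0, "ay": 0, "az": -0.1}, {"x": 0, "y": 0.3, "z": 0, "ax": 0, "ay": 0, "az": 0}])

```text
time: 16.6
ee_pos: [0.4364, 0.0625, 0.1786]
tool_rot: [0.001, 0.988, 0.154, -0.001]
force: [0.1, 0.9, -0.9]
gripper_width: 0.501
```

>>> step_arm(increments=[{"x": 0, "y": 0, "z": 0, "ax": 0, "ay": 0, "az": 0}, {"x": 0, "y": 0, "z": 0, "ax": 0, "ay": 0, "az": 0}])

```text
time: 16.8
ee_pos: [0.4369, 0.0609, 0.1782]
tool_rot: [0.002, 0.988, 0.152, -0.001]
force: [-0.5, -0.2, -1.5]
gripper_width: 0.504
```

```bash
python3 - <<'E'
from h import *
go(st(SP,-.21,0,.181),SP[2])
E
```

```text
t 16.8 pos [0.4369 0.0609 0.1782] yaw 0.3049 tilt [-0.0015 -0.0037] F [-0.5 -0.2 -1.5] w 0.504
shift units [ 0.43 -0.03 -0.07]
turn units [0.03 0.02 0.05]
```

>>> step_arm(increments=[{"x": 0.1, "y": -0.03, "z": -0.07, "ax": 0.03, "ay": 0.02, "az": 0.05}, {"x": 0.3, "y": 0, "z": 0, "ax": 0, "ay": 0, "az": 0}, {"x": 0.4, "y": 0, "z": 0, "ax": 0, "ay": 0, "az": 0}, {"x": 0.4, "y": 0, "z": 0, "ax": 0, "ay": 0, "az": 0}, {"x": 0.4, "y": 0, "z": 0, "ax": 0, "ay": 0, "az": 0}, {"x": 0.4, "y": 0, "z": 0, "ax": 0, "ay": 0, "az": 0}])

```text
time: 17.4
ee_pos: [0.5157, 0.0914, 0.1826]
tool_rot: [-0.001, 0.988, 0.152, 0.001]
force: [-0.8, 0.1, -0.7]
gripper_width: 0.504
```

```bash
python3 - <<'E'
from h import *
import cv2
go(st(SP,-.088,0,.181),SP[2])
im=arm.grab_frame("wrist"); cv2.imwrite("pics/f5.png",im[:,:,::-1])
E
```

```text
t 17.4 pos [0.5157 0.0914 0.1826] yaw 0.3042 tilt [0.0024 0.0029] F [-0.8  0.1 -0.7] w 0.504
shift units [1.37 0.11 0.04]
turn units [-0.02 -0.03  0.04]
```

View pics/f5.png

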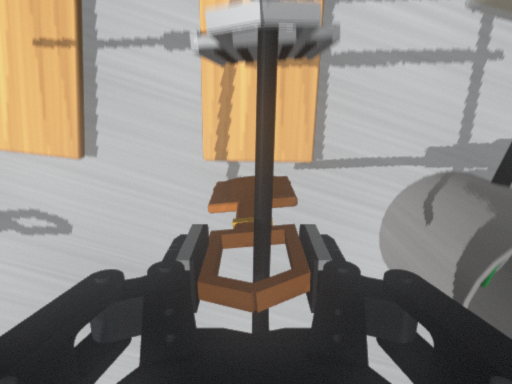

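>>> step_arm(increments=[{"x": 0.3, "y": 0.06, "z": 0, "ax": -0.02, "ay": -0.03, "az": 0.04}, {"x": 0.4, "y": 0.05, "z": 0, "ax": 0, "ay": 0, "az": 0}, {"x": 0.3, "y": 0, "z": 0, "ax": 0, "ay": 0, "az": 0}, {"x": 0.1, "y": 0, "z": 0, "ax": 0, "ay": 0, "az": 0}, {"x": 0, "y": 0, "z": 0, "ax": 0, "ay": 0, "az": 0}, {"x": 0, "y": 0, "z": 0.2, "ax": 0, "ay": 0, "az": 0}, {"x": 0, "y": 0, "z": 0.2, "ax": 0, "ay": 0, "az": 0}, {"x": 0, "y": 0, "z": 0.1, "ax": 0, "ay": 0, "az": 0}, {"x": 0, "y": 0, "z": 0, "ax": 0, "ay": 0, "az": 0}])

```text
time: 18.35
ee_pos: [0.561, 0.1063, 0.1589]
tool_rot: [0.0, 0.988, 0.152, -0.001]
force: [0.7, 0.2, -1.3]
gripper_width: 0.504
```

```bash
python3 - <<'E'
from h import *
import cv2
go(st(SP,-.088,0,.158),SP[2])
im=arm.grab_frame("wrist"); cv2.imwrite("pics/f6.png",im[:,:,::-1])
E
```

```text
t 18.35 pos [0.561  0.1063 0.1589] yaw 0.3052 tilt [-0.0026 -0.0005] F [ 0.7  0.2 -1.3] w 0.504
shift units [0.18 0.13 0.02]
turn units [-0.    0.03  0.05]
```

View pics/f6.png

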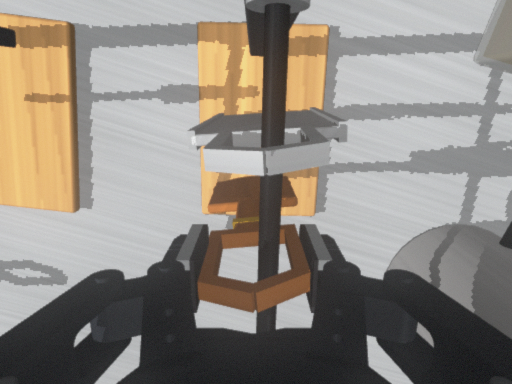

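>>> step_arm(increments=[{"x": 0, "y": 0.07, "z": 0, "ax": 0, "ay": 0.03, "az": 0.05}, {"x": 0, "y": 0.06, "z": 0, "ax": 0, "ay": 0, "az": 0}, {"x": 0, "y": 0, "z": 0.07, "ax": 0, "ay": 0, "az": 0}, {"x": 0, "y": 0, "z": 0, "ax": 0, "ay": 0, "az": 0}, {"x": 0, "y": 0, "z": 0, "ax": 0, "ay": 0, "az": 0}])

```text
time: 18.9
ee_pos: [0.5632, 0.1006, 0.1575]
tool_rot: [-0.0, 0.989, 0.149, 0.002]
force: [-0.3, 0.4, -1.0]
gripper_width: 0.504
```

```bash
python3 - <<'E'
from h import *
import cv2
go(st(SP,-.088,0,.158),SP[2])
im=arm.grab_frame("wrist"); cv2.imwrite("pics/f7.png",im[:,:,::-1])
E
```

```text
t 18.9 pos [0.5632 0.1006 0.1575] yaw 0.299 tilt [0.003  0.0013] F [-0.3  0.4 -1. ] w 0.504
shift units [ 0.17 -0.02 -0.01]
turn units [-0.   -0.03 -0.01]
```

View pics/f7.png

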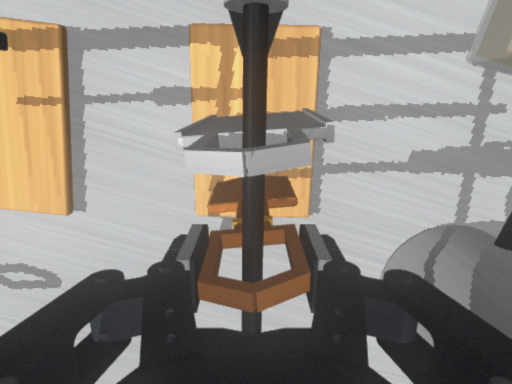

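Centred. Lower until it rests.

>>> step_arm(increments=[{"x": 0, "y": 0, "z": 0.06, "ax": 0, "ay": 0, "az": 0}, {"x": 0, "y": 0, "z": 0.03, "ax": 0, "ay": 0, "az": 0}, {"x": 0, "y": 0, "z": 0, "ax": 0, "ay": 0, "az": 0}, {"x": 0, "y": 0, "z": 0, "ax": 0, "ay": 0, "az": 0}])

```text
time: 19.35
ee_pos: [0.5637, 0.1008, 0.1564]
tool_rot: [-0.0, 0.989, 0.149, 0.003]
force: [0.1, -0.5, -1.4]
gripper_width: 0.505
```

>>> step_arm(increments=[{"x": 0, "y": 0, "z": 0, "ax": 0, "ay": 0, "az": 0}, {"x": 0, "y": 0, "z": 0, "ax": 0, "ay": 0, "az": 0}, {"x": 0, "y": 0, "z": 0, "ax": 0, "ay": 0, "az": 0}, {"x": 0, "y": 0, "z": 0, "ax": 0, "ay": 0, "az": 0}, {"x": 0, "y": 0, "z": -0.4, "ax": 0, "ay": 0, "az": 0}, {"x": 0, "y": 0, "z": -0.8, "ax": 0, "ay": 0, "az": 0}, {"x": 0, "y": 0, "z": -0.8, "ax": 0, "ay": 0, "az": 0}, {"x": 0, "y": 0, "z": -0.5, "ax": 0, "ay": 0, "az": 0}, {"x": 0, "y": 0, "z": 0, "ax": 0, "ay": 0, "az": 0}], gripper=-1)

```text
time: 20.25
ee_pos: [0.5631, 0.0997, 0.2641]
tool_rot: [0.0, 0.989, 0.149, 0.004]
force: [-0.2, 0.5, 0.6]
gripper_width: 1.0
```

```bash
python3 - <<'E'
from h import *
import cv2
go(st(CR,-.04,0,.25),CR[2])
im=arm.grab_frame("wrist"); cv2.imwrite("pics/g1.png",im[:,:,::-1])
im=arm.grab_frame("side"); cv2.imwrite("pics/g2.png",cv2.resize(im[60:220,140:320,::-1],None,fx=4,fy=3.7,interpolation=cv2.INTER_CUBIC))
E
```

```text
t 20.25 pos [0.5631 0.0997 0.2641] yaw 0.2993 tilt [0.0075 0.0002] F [-0.2  0.5  0.6] w 1.0
shift units [ 1.61 -5.56  0.35]
turn units [ 0.02 -0.07  1.04]
```

View pics/g1.png

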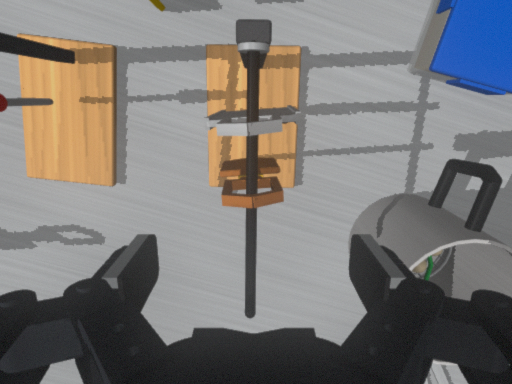

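View pics/g2.png

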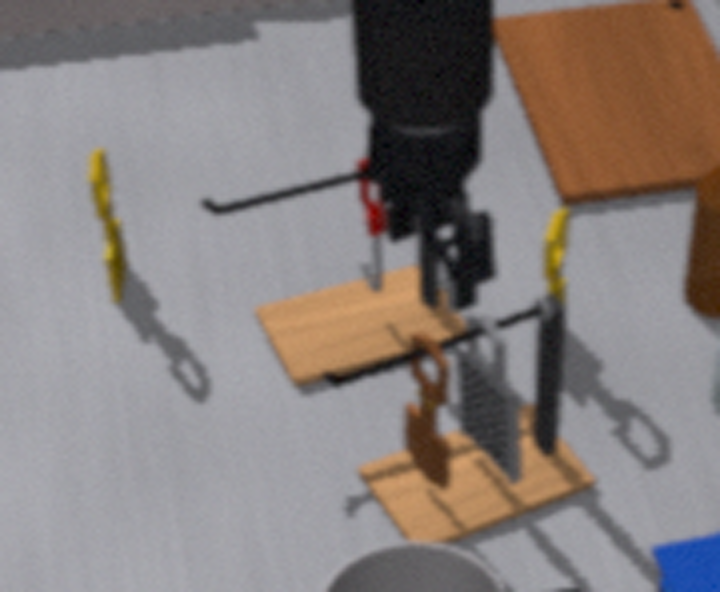

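>>> step_arm(increments=[{"x": -0.47, "y": 0.48, "z": -0.1, "ax": 0.02, "ay": -0.07, "az": 0}, {"x": -0.47, "y": 0.48, "z": -0.1, "ax": 0, "ay": 0, "az": 0}, {"x": -0.47, "y": 0.48, "z": -0.1, "ax": 0, "ay": 0, "az": 0}, {"x": -0.47, "y": 0.48, "z": -0.1, "ax": 0, "ay": 0, "az": 0}, {"x": -0.47, "y": 0.48, "z": -0.1, "ax": 0, "ay": 0, "az": 0}, {"x": -0.47, "y": 0.48, "z": -0.1, "ax": 0, "ay": 0, "az": 0}, {"x": -0.47, "y": 0.48, "z": -0.1, "ax": 0, "ay": 0, "az": 0}, {"x": -0.47, "y": 0.48, "z": -0.1, "ax": 0, "ay": 0, "az": 0}, {"x": -0.47, "y": 0.48, "z": -0.1, "ax": 0, "ay": 0, "az": 0}, {"x": -0.47, "y": 0.48, "z": 0, "ax": 0, "ay": 0, "az": 0}])

```text
time: 21.35
ee_pos: [0.432, -0.1449, 0.2882]
tool_rot: [-0.0, 0.988, 0.152, -0.013]
force: [0.6, -0.4, -0.1]
gripper_width: 0.996
```

>>> step_arm(increments=[{"x": 0, "y": 0, "z": 0, "ax": 0, "ay": 0, "az": 0}, {"x": 0, "y": 0, "z": 0, "ax": 0, "ay": 0, "az": 0}])

```text
time: 21.55
ee_pos: [0.4301, -0.1471, 0.2872]
tool_rot: [-0.0, 0.989, 0.15, -0.014]
force: [-0.0, -0.3, -0.4]
gripper_width: 0.999
```

```bash
python3 - <<'E'
from h import *
import cv2
go([.44,-.14,.3])
c=arm.get_calibration("wrist")
im=arm.grab_frame("wrist"); cv2.imwrite("pics/h1.png",im[:,:,::-1])
np.savez("wc_pot.npz",**c)
E
```

```text
t 21.55 pos [ 0.4301 -0.1471  0.2872] yaw 0.3018 tilt [-0.0273 -0.0036] F [-0.  -0.3 -0.4] w 0.999
shift units [ 0.28 -0.1  -0.33]
```

View pics/h1.png

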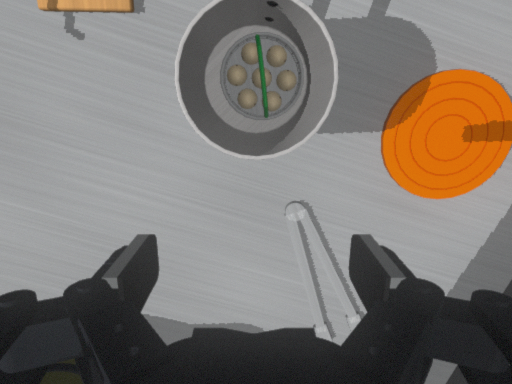

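```bash
python3 - <<'E'
from h import *
import cv2
c=dict(np.load("wc_pot.npz"))
im=cv2.imread("pics/h1.png"); hsv=cv2.cvtColor(im,cv2.COLOR_BGR2HSV)
g=cv2.inRange(hsv,(45,80,30),(85,255,255)); n,l,s,ce=cv2.connectedComponentsWithStats(g); i=1+np.argmax(s[1:,4]); print(s[i],ce[i])
ys,xs=np.where(l==i); P=np.c_[xs,ys].astype(np.float32)
vx,vy,x0,y0=cv2.fitLine(P,cv2.DIST_HUBER,0,.01,.01).ravel(); t=(P-[x0,y0])@[vx,vy]; a=np.array([x0,y0])+t.min()*np.array([vx,vy]); b=np.array([x0,y0])+t.max()*np.array([vx,vy]); print(a,b)
for z in (.035,.062,.074):
    A=onplane("wrist",a,z,c);B=onplane("wrist",b,z,c); print(z,A,B,"mid",(A+B)/2,"len",np.linalg.norm(A-B),"yaw",np.arctan2(*(A-B)[[1,0]]))
print("apex centre",onplane("wrist",ce[i],.074,c))
o=cv2.inRange(hsv,(5,150,150),(20,255,255)); cs,_=cv2.findContours(o,cv2.RETR_EXTERNAL,cv2.CHAIN_APPROX_NONE); k=max(cs,key=cv2.contourArea); pts=k[:,0,:]; pts=pts[(pts[:,0]<508)]
Q=np.array([onplane("wrist",p,.008,c)[:2] for p in pts]); 
r=least_squares(lambda p:np.hypot(*(Q-p[:2]).T)-p[2],[.5,-.38,.085],loss="soft_l1",f_scale=.002); print("trivet",r.x)
# pot rim points by eye
R=np.array([onplane("wrist",p,.145,c)[:2] for p in [(176,76),(185,115),(215,146),(257,158),(300,146),(330,110),(337,72),(205,15)]])
r=least_squares(lambda p:np.hypot(*(R-p[:2]).T)-p[2],[.5,-.13,.069]); print("pot",r.x)
R=np.array([onplane("wrist",p,.034,c)[:2] for p in [(220,76),(261,119),(302,76),(261,33)]]); print("basket",R.mean(0),R)
E
```

```text
[256  35  12  82 336] [261.92559524  74.83630952]
[257.29532   34.850636] [266.65714  116.039536]
0.035 [ 0.55120158 -0.11305761  0.035     ] [ 0.46949255 -0.15052434  0.035     ] mid [ 0.51034706 -0.13179098  0.035     ] len 0.08988949569922035 yaw 0.4299318073744491
0.062 [ 0.54765298 -0.11399861  0.062     ] [ 0.47156882 -0.14888612  0.062     ] mid [ 0.5096109  -0.13144236  0.062     ] len 0.0837014880802755 yaw 0.42993180737444897
0.074 [ 0.54607583 -0.11441683  0.074     ] [ 0.4724916  -0.14815803  0.074     ] mid [ 0.50928372 -0.13128743  0.074     ] len 0.08095126247185552 yaw 0.42993180737444897
apex centre [ 0.51113288 -0.13046173  0.074     ]
trivet [ 0.51105166 -0.3857187   0.08361677]
pot [ 0.50240966 -0.12727111  0.06644856]
basket [ 0.51004889 -0.13050173] [[ 0.49678152 -0.08479557]
 [ 0.46405462 -0.14515728]
 [ 0.52499166 -0.17564241]
 [ 0.55436777 -0.11641165]]
```

```bash
python3 - <<'E'
from h import *
import cv2
c=dict(np.load("wc_pot.npz"))
im=cv2.imread("pics/h1.png")
cv2.imwrite("pics/h1z.png",cv2.resize(im[0:170,165:350],None,fx=4,fy=3.5,interpolation=cv2.INTER_CUBIC))
for cx,cy,z,r,col in [(.5024,-.1273,.145,.069,(255,0,0)),(.5024,-.1273,.145,.065,(255,0,0)),(.510,-.1305,.035,.048,(0,0,255))]:
    pts=np.array([proj(0,[cx+r*np.cos(t),cy+r*np.sin(t),z],c) for t in np.linspace(0,6.3,80)])
    cv2.polylines(im,[np.int32(pts*16)],False,col,1,cv2.LINE_AA,4)
cv2.imwrite("pics/h1o.png",cv2.resize(im[0:170,165:350],None,fx=4,fy=3.5,interpolation=cv2.INTER_CUBIC))
E
```

```text
(no output)
```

View pics/h1o.png

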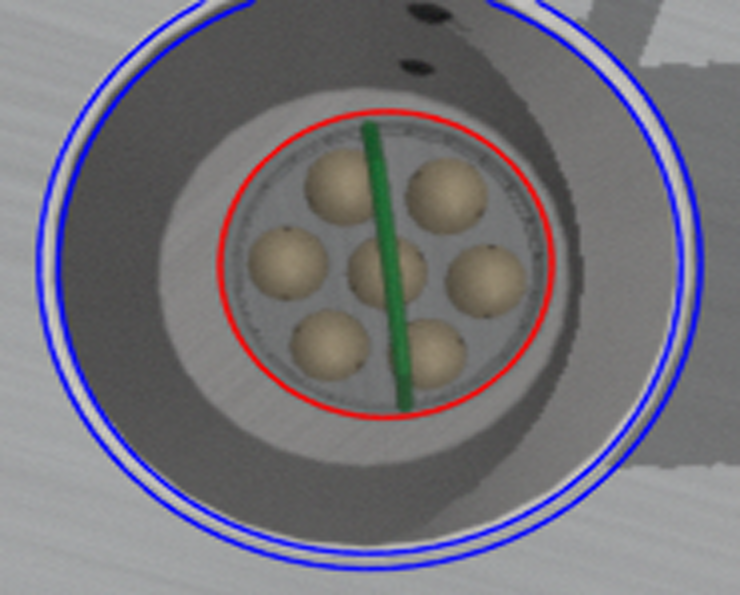

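```bash
python3 - <<'E'
from h import *
go(st(CR,-.055,0,.28),CR[2])
E
```

```text
t 21.6 pos [ 0.4303 -0.1469  0.2872] yaw 0.3023 tilt [-0.0274 -0.0037] F [ 0.3 -0.1  0.6] w 1.003
shift units [  6.26 -10.49   0.06]
turn units [-0.03  0.26  1.07]
```

>>> step_arm(increments=[{"x": 0.4, "y": -0.7, "z": 0, "ax": 0, "ay": 0.26, "az": 0}, {"x": 0.4, "y": -0.7, "z": 0, "ax": 0, "ay": 0, "az": 0}, {"x": 0.4, "y": -0.7, "z": 0, "ax": 0, "ay": 0, "az": 0}, {"x": 0.4, "y": -0.7, "z": 0, "ax": 0, "ay": 0, "az": 0}, {"x": 0.4, "y": -0.7, "z": 0, "ax": 0, "ay": 0, "az": 0}, {"x": 0.4, "y": -0.7, "z": 0, "ax": 0, "ay": 0, "az": 0}, {"x": 0.4, "y": -0.7, "z": 0, "ax": 0, "ay": 0, "az": 0}, {"x": 0.4, "y": -0.7, "z": 0, "ax": 0, "ay": 0, "az": 0}, {"x": 0.4, "y": -0.7, "z": 0, "ax": 0, "ay": 0, "az": 0}, {"x": 0.4, "y": -0.7, "z": 0, "ax": 0, "ay": 0, "az": 0}])

```text
time: 22.6
ee_pos: [0.4994, 0.1855, 0.2821]
tool_rot: [-0.002, 0.988, 0.153, -0.004]
force: [-0.1, -0.7, -0.4]
gripper_width: 1.004
```

```bash
python3 - <<'E'
from h import *
go(st(CR,-.055,0,.28),CR[2])
E
```

```text
t 22.6 pos [0.4994 0.1855 0.2821] yaw 0.3073 tilt [-0.009   0.0025] F [-0.1 -0.7 -0.4] w 1.004
shift units [ 2.15 -3.06  0.05]
turn units [-0.04  0.08  1.12]
```

>>> step_arm(increments=[{"x": 0.4, "y": -0.6, "z": 0, "ax": -0.04, "ay": 0.08, "az": 0.28}, {"x": 0.4, "y": -0.6, "z": 0, "ax": 0, "ay": 0, "az": 0.28}, {"x": 0.4, "y": -0.6, "z": 0, "ax": 0, "ay": 0, "az": 0.28}, {"x": 0.4, "y": -0.5, "z": 0, "ax": 0, "ay": 0, "az": 0.25}, {"x": 0.3, "y": -0.3, "z": 0, "ax": 0, "ay": 0, "az": 0}, {"x": 0, "y": 0, "z": 0, "ax": 0, "ay": 0, "az": 0}, {"x": 0, "y": 0, "z": 0, "ax": 0, "ay": 0, "az": 0}])

```text
time: 23.3
ee_pos: [0.5437, 0.3212, 0.2731]
tool_rot: [0.003, 0.995, 0.101, -0.005]
force: [0.5, -1.0, -1.0]
gripper_width: 0.996
```

```bash
python3 - <<'E'
from h import *
import cv2
go(st(CR,-.038,0,.156),CR[2])
c=arm.get_calibration("wrist"); np.savez("wc.npz",**c)
im=arm.grab_frame("wrist"); cv2.imwrite("pics/i1.png",im[:,:,::-1])
E
```

```text
t 23.3 pos [0.5437 0.3212 0.2731] yaw 0.2018 tilt [-0.0098 -0.0069] F [ 0.5 -1.  -1. ] w 0.996
shift units [ 0.51 -0.18  2.92]
turn units [0.05 0.1  0.11]
```

View pics/i1.png

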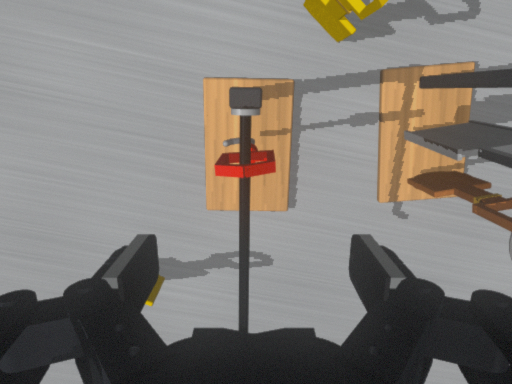

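```bash
python3 - <<'E'
from h import *
c=dict(np.load("wc.npz"))
X=onplane("wrist",(245,171),.201,c); print(np.round(X,4),loc(CR,X))
E
```

```text
[0.5597 0.3297 0.201 ] [-0.0397 -0.0016  0.201 ]
```

>>> step_arm(increments=[{"x": 0.25, "y": -0.1, "z": 0, "ax": 0.05, "ay": 0.1, "az": 0.11}, {"x": 0.2, "y": -0.1, "z": 0, "ax": 0, "ay": 0, "az": 0}, {"x": 0, "y": 0, "z": 0.5, "ax": 0, "ay": 0, "az": 0}, {"x": 0, "y": 0, "z": 0.5, "ax": 0, "ay": 0, "az": 0}, {"x": 0, "y": 0, "z": 0.3, "ax": 0, "ay": 0, "az": 0}, {"x": 0, "y": 0, "z": 0, "ax": 0, "ay": 0, "az": 0}, {"x": 0, "y": 0, "z": 0, "ax": 0, "ay": 0, "az": 0}])

```text
time: 24.05
ee_pos: [0.5628, 0.3324, 0.2223]
tool_rot: [-0.002, 0.996, 0.093, 0.002]
force: [-0.2, 0.4, 0.6]
gripper_width: 0.998
```

```bash
python3 - <<'E'
from h import *
go(st(CR,-.038,0,.156),CR[2])
E
```

```text
t 24.05 pos [0.5628 0.3324 0.2223] yaw 0.187 tilt [0.0044 0.004 ] F [-0.2  0.4  0.6] w 0.998
shift units [-0.06  0.02  1.66]
turn units [-0.03 -0.05 -0.03]
```

>>> step_arm(increments=[{"x": -0.04, "y": 0.04, "z": 0.3, "ax": -0.03, "ay": -0.05, "az": -0.03}, {"x": 0, "y": 0, "z": 0.4, "ax": 0, "ay": 0, "az": 0}, {"x": 0, "y": 0, "z": 0.4, "ax": 0, "ay": 0, "az": 0}, {"x": 0, "y": 0, "z": 0.35, "ax": 0, "ay": 0, "az": 0}, {"x": 0, "y": 0, "z": 0.1, "ax": 0, "ay": 0, "az": 0}, {"x": 0, "y": 0, "z": 0, "ax": 0, "ay": 0, "az": 0}])

```text
time: 24.65
ee_pos: [0.5619, 0.3306, 0.1569]
tool_rot: [-0.001, 0.995, 0.095, 0.001]
force: [-0.3, -0.3, -0.3]
gripper_width: 1.003
```

```bash
python3 - <<'E'
from h import *
import cv2
go(st(CR,-.038,0,.157),CR[2])
im=arm.grab_frame("wrist"); cv2.imwrite("pics/i2.png",im[:,:,::-1])
E
```

```text
t 24.65 pos [0.5619 0.3306 0.1569] yaw 0.1901 tilt [0.0011 0.0014] F [-0.3 -0.3 -0.3] w 1.003
shift units [-0.02 -0.03 -0.  ]
turn units [-0.01 -0.01  0.  ]
```

View pics/i2.png

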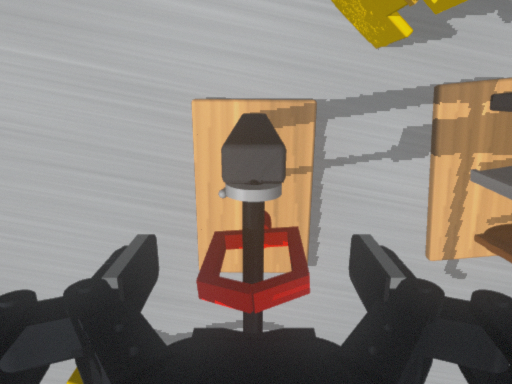

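>>> step_arm(increments=[{"x": -0.02, "y": -0.03, "z": 0, "ax": 0, "ay": 0, "az": 0}, {"x": 0, "y": 0, "z": 0, "ax": 0, "ay": 0, "az": 0}, {"x": 0, "y": 0, "z": 0, "ax": 0, "ay": 0, "az": 0}, {"x": 0, "y": 0, "z": 0, "ax": 0, "ay": 0, "az": 0}, {"x": 0, "y": 0, "z": 0, "ax": 0, "ay": 0, "az": 0}, {"x": 0, "y": 0, "z": 0, "ax": 0, "ay": 0, "az": 0}], gripper=1, newtons=80)

```text
time: 25.3
ee_pos: [0.5617, 0.3319, 0.1598]
tool_rot: [-0.001, 0.995, 0.095, 0.002]
force: [0.6, 0.2, -0.8]
gripper_width: 0.493
```

```bash
python3 - <<'E'
from h import *
import cv2
go(st(CR,-.038,0,.18),CR[2])
im=arm.grab_frame("wrist"); cv2.imwrite("pics/i3.png",im[:,:,::-1])
E
```

```text
t 25.3 pos [0.5617 0.3319 0.1598] yaw 0.19 tilt [0.0042 0.0032] F [ 0.6  0.2 -0.8] w 0.493
shift units [-0.02  0.   -0.51]
turn units [-0.02 -0.04 -0.  ]
```

View pics/i3.png

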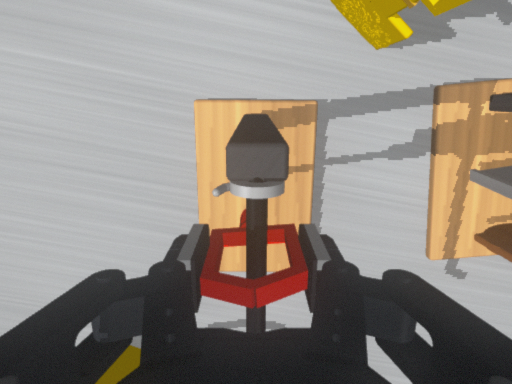

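>>> step_arm(increments=[{"x": 0, "y": 0, "z": -0.2, "ax": -0.02, "ay": -0.04, "az": 0}, {"x": 0, "y": 0, "z": -0.2, "ax": 0, "ay": 0, "az": 0}, {"x": 0, "y": 0, "z": -0.17, "ax": 0, "ay": 0, "az": 0}, {"x": 0, "y": 0, "z": 0, "ax": 0, "ay": 0, "az": 0}, {"x": 0, "y": 0, "z": 0, "ax": 0, "ay": 0, "az": 0}])

```text
time: 25.85
ee_pos: [0.5615, 0.3324, 0.1846]
tool_rot: [-0.0, 0.995, 0.095, -0.0]
force: [0.5, -0.5, -2.1]
gripper_width: 0.497
```

```bash
python3 - <<'E'
from h import *
go(st(CR,-.21,0,.183),CR[2])
E
```

```text
t 25.85 pos [0.5615 0.3324 0.1846] yaw 0.1903 tilt [-0.0002  0.0009] F [ 0.5 -0.5 -2.1] w 0.497
shift units [-4.32  0.02  0.04]
turn units [-0.01  0.    0.  ]
```

>>> step_arm(increments=[{"x": -0.25, "y": 0.01, "z": 0.02, "ax": 0, "ay": 0, "az": 0}, {"x": -0.4, "y": 0, "z": 0, "ax": 0, "ay": 0, "az": 0}, {"x": -0.5, "y": 0, "z": 0, "ax": 0, "ay": 0, "az": 0}, {"x": -0.5, "y": 0, "z": 0, "ax": 0, "ay": 0, "az": 0}, {"x": -0.5, "y": 0, "z": 0, "ax": 0, "ay": 0, "az": 0}, {"x": -0.4, "y": 0, "z": 0, "ax": 0, "ay": 0, "az": 0}])

```text
time: 26.45
ee_pos: [0.456, 0.3105, 0.1803]
tool_rot: [0.001, 0.996, 0.094, -0.002]
force: [0.4, 0.0, -2.1]
gripper_width: 0.494
```

```bash
python3 - <<'E'
from h import *
go(st(CR,-.215,0,.183),CR[2])
E
```

```text
t 26.45 pos [0.456  0.3105 0.1803] yaw 0.1883 tilt [-0.004  -0.0018] F [ 0.4  0.  -2.1] w 0.494
shift units [-1.75 -0.02 -0.06]
turn units [ 0.01  0.04 -0.02]
```

>>> step_arm(increments=[{"x": -0.4, "y": -0.02, "z": -0.06, "ax": 0.01, "ay": 0.04, "az": -0.02}, {"x": -0.4, "y": 0, "z": 0, "ax": 0, "ay": 0, "az": 0}, {"x": -0.4, "y": 0, "z": 0, "ax": 0, "ay": 0, "az": 0}, {"x": -0.4, "y": 0, "z": 0, "ax": 0, "ay": 0, "az": 0}, {"x": -0.2, "y": 0, "z": 0, "ax": 0, "ay": 0, "az": 0}, {"x": 0, "y": 0, "z": 0, "ax": 0, "ay": 0, "az": 0}])

```text
time: 27.05
ee_pos: [0.3779, 0.2951, 0.1814]
tool_rot: [-0.001, 0.995, 0.096, -0.0]
force: [0.8, -0.0, -1.9]
gripper_width: 0.496
```

```bash
python3 - <<'E'
from h import *
import cv2
go(st(CR,-.215,0,.183),CR[2])
print(arm.state()["qpos"])
im=arm.grab_frame("wrist"); cv2.imwrite("pics/i4.png",im[:,:,::-1])
E
```

```text
t 27.05 pos [0.3779 0.2951 0.1814] yaw 0.1929 tilt [-0.0009  0.0019] F [ 0.8 -0.  -1.9] w 0.496
shift units [ 0.24 -0.03 -0.04]
turn units [-0.02  0.    0.03]
[ 1.08404813 -0.28948513 -0.30505671 -0.00165953 -1.55397883  0.67968561]
```

View pics/i4.png

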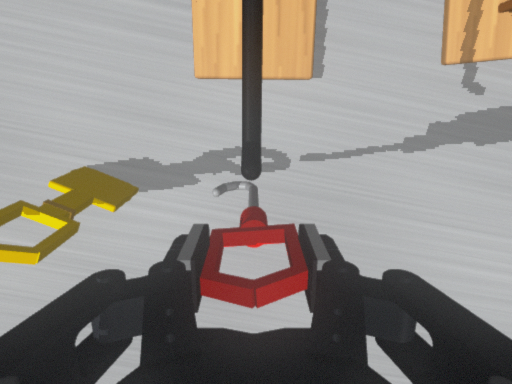

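>>> step_arm(increments=[{"x": 0, "y": 0, "z": -0.4, "ax": 0, "ay": 0, "az": 1}, {"x": 0, "y": 0, "z": -0.4, "ax": 0, "ay": 0, "az": 1}, {"x": 0, "y": 0, "z": -0.4, "ax": 0, "ay": 0, "az": 1}, {"x": 0, "y": 0, "z": -0.4, "ax": 0, "ay": 0, "az": 1}, {"x": 0, "y": 0, "z": -0.4, "ax": 0, "ay": 0, "az": 1}, {"x": 0, "y": 0, "z": -0.4, "ax": 0, "ay": 0, "az": 1}, {"x": 0, "y": 0, "z": -0.4, "ax": 0, "ay": 0, "az": 1}, {"x": 0, "y": 0, "z": -0.4, "ax": 0, "ay": 0, "az": 1}, {"x": 0, "y": 0, "z": -0.3, "ax": 0, "ay": 0, "az": 1}, {"x": 0, "y": 0, "z": 0, "ax": 0, "ay": 0, "az": 1}])

```text
time: 28.1
ee_pos: [0.3834, 0.2953, 0.3237]
tool_rot: [0.003, 0.9, -0.435, -0.0]
force: [-0.1, -0.2, -2.0]
gripper_width: 0.492
```

>>> step_arm(increments=[{"x": 0, "y": 0, "z": 0, "ax": 0, "ay": 0, "az": 1}, {"x": 0, "y": 0, "z": 0, "ax": 0, "ay": 0, "az": 1}, {"x": 0, "y": 0, "z": 0, "ax": 0, "ay": 0, "az": 1}, {"x": 0, "y": 0, "z": 0, "ax": 0, "ay": 0, "az": 1}, {"x": 0, "y": 0, "z": 0, "ax": 0, "ay": 0, "az": 1}, {"x": 0, "y": 0, "z": 0, "ax": 0, "ay": 0, "az": 1}, {"x": 0, "y": 0, "z": 0, "ax": 0, "ay": 0, "az": 1}, {"x": 0, "y": 0, "z": 0, "ax": 0, "ay": 0, "az": 1}, {"x": 0, "y": 0, "z": 0, "ax": 0, "ay": 0, "az": 1}, {"x": 0, "y": 0, "z": 0, "ax": 0, "ay": 0, "az": 1}])

```text
time: 29.1
ee_pos: [0.3898, 0.2965, 0.3208]
tool_rot: [-0.004, -0.541, 0.841, -0.003]
force: [-0.2, 0.6, -2.0]
gripper_width: 0.494
```

```bash
cat >> h.py <<'E'
AP=np.array([.5100,-.1310]); BY=.43-np.pi
YH=np.array([-np.sin(BY),np.cos(BY)])
def hook(off,z): p=AP-YH*off; return np.array([p[0],p[1],z])
E
python3 - <<'E'
from h import *
go(hook(.04,.32),BY)
print(arm.state()["qpos"])
E
```

```text
t 29.1 pos [0.3898 0.2965 0.3208] yaw -1.9991 tilt [-0.0043 -0.0096] F [-0.2  0.6 -2. ] w 0.494
shift units [ 7.82 -6.41  0.1 ]
turn units [-0.04 -0.1   6.8 ]
[ 1.06372713e+00 -2.15147156e-01  9.46222998e-03  8.82084008e-04
 -1.80590052e+00 -1.49182011e+00]
```

>>> step_arm(increments=[{"x": 0, "y": 0, "z": -0.5, "ax": 0, "ay": -0.1, "az": 0}, {"x": 0.4, "y": -0.5, "z": -0.5, "ax": 0, "ay": 0, "az": 0}, {"x": 0.6, "y": -0.6, "z": 0, "ax": 0, "ay": 0, "az": 0}, {"x": 0.6, "y": -0.6, "z": 0, "ax": 0, "ay": 0, "az": 0}, {"x": 0.6, "y": -0.6, "z": 0, "ax": 0, "ay": 0, "az": 0}, {"x": 0.8, "y": -0.6, "z": 0, "ax": 0, "ay": 0, "az": 0}, {"x": 0.8, "y": -0.6, "z": 0, "ax": 0, "ay": 0, "az": 0}, {"x": 0.8, "y": -0.6, "z": 0, "ax": 0, "ay": 0, "az": 0}, {"x": 0.8, "y": -0.6, "z": 0, "ax": 0, "ay": 0, "az": 0}, {"x": 0.8, "y": -0.6, "z": 0, "ax": 0, "ay": 0, "az": 0}])

```text
time: 30.1
ee_pos: [0.4864, -0.0252, 0.3587]
tool_rot: [-0.003, -0.541, 0.841, -0.001]
force: [0.6, -0.1, -1.5]
gripper_width: 0.493
```

```bash
python3 - <<'E'
from h import *
go(hook(.04,.32),BY)
E
```

```text
t 30.1 pos [ 0.4864 -0.0252  0.3587] yaw -1.9988 tilt [-0.0042 -0.0063] F [ 0.6 -0.1 -1.5] w 0.493
shift units [ 1.5  -0.88  0.98]
turn units [-0.01 -0.07  6.81]
```

Now turn in place (6.8 units).

>>> step_arm(increments=[{"x": 0.1, "y": -0.1, "z": 0, "ax": 0, "ay": -0.07, "az": 0.9}, {"x": 0, "y": 0, "z": 0, "ax": 0, "ay": 0, "az": 0.9}, {"x": 0, "y": 0, "z": 0, "ax": 0, "ay": 0, "az": 0.9}, {"x": 0, "y": 0, "z": 0, "ax": 0, "ay": 0, "az": 0.9}, {"x": 0, "y": 0, "z": 0, "ax": 0, "ay": 0, "az": 0.9}, {"x": 0, "y": 0, "z": 0, "ax": 0, "ay": 0, "az": 0.9}, {"x": 0, "y": 0, "z": 0, "ax": 0, "ay": 0, "az": 0.9}, {"x": 0, "y": 0, "z": 0, "ax": 0, "ay": 0, "az": 0.3}, {"x": 0, "y": 0, "z": 0, "ax": 0, "ay": 0, "az": 0}])

```text
time: 31.0
ee_pos: [0.4937, -0.0402, 0.3551]
tool_rot: [-0.004, -0.202, 0.979, -0.001]
force: [0.1, -0.3, -2.4]
gripper_width: 0.494
```

```bash
python3 - <<'E'
from h import *
go(hook(.04,.32),BY)
E
```

```text
t 31.0 pos [ 0.4937 -0.0402  0.3551] yaw -2.734 tilt [-0.007  -0.0039] F [ 0.1 -0.3 -2.4] w 0.494
shift units [ 0.54 -1.24  0.88]
turn units [-0.01 -0.08 -0.21]
```

>>> step_arm(increments=[{"x": 0.2, "y": -0.4, "z": 0.2, "ax": 0, "ay": -0.08, "az": -0.15}, {"x": 0.2, "y": -0.4, "z": 0.2, "ax": 0, "ay": 0, "az": 0}, {"x": 0.1, "y": -0.35, "z": 0.2, "ax": 0, "ay": 0, "az": 0}, {"x": 0, "y": 0, "z": 0, "ax": 0, "ay": 0, "az": 0}, {"x": 0, "y": 0, "z": 0, "ax": 0, "ay": 0, "az": 0}])

```text
time: 31.5
ee_pos: [0.4958, -0.0928, 0.3292]
tool_rot: [-0.0, -0.212, 0.977, -0.0]
force: [0.1, 0.2, -1.2]
gripper_width: 0.495
```

```bash
python3 - <<'E'
from h import *
import cv2
go(hook(.04,.30),BY)
c=arm.get_calibration("wrist"); np.savez("wc.npz",**c)
im=arm.grab_frame("wrist"); cv2.imwrite("pics/j1.png",im[:,:,::-1])
E
```

```text
t 31.5 pos [ 0.4958 -0.0928  0.3292] yaw -2.7134 tilt [-0.0007 -0.0011] F [ 0.1  0.2 -1.2] w 0.495
shift units [ 0.08 -0.02  0.73]
turn units [-0.01 -0.01 -0.02]
```

View pics/j1.png

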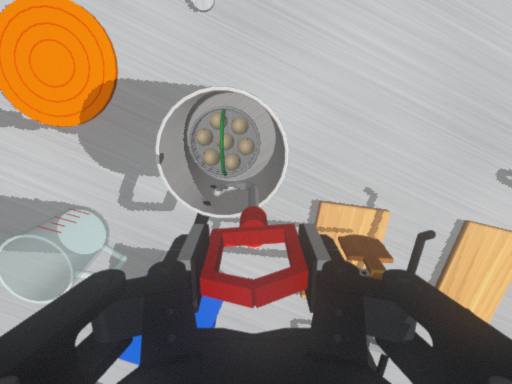

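```bash
python3 - <<'E'
from h import *
import cv2
c=dict(np.load("wc.npz"))
im=cv2.imread("pics/j1.png"); hsv=cv2.cvtColor(im,cv2.COLOR_BGR2HSV)
g=cv2.inRange(hsv,(45,80,30),(85,255,255)); n,l,s,ce=cv2.connectedComponentsWithStats(g); i=1+np.argmax(s[1:,4]); print(s[i],ce[i])
ys,xs=np.where(l==i); P=np.c_[xs,ys].astype(np.float32)
t=P[:,1]; a=P[t<t.min()+1.5].mean(0); b=P[t>t.max()-1.5].mean(0); print(a,b)
A=onplane("wrist",a,.035,c);B=onplane("wrist",b,.035,c); print(A,B,"mid",(A+B)/2,"len",np.linalg.norm(A-B),"yaw",np.arctan2(*(A-B)[[1,0]]))
print("centre .07",onplane("wrist",ce[i],.07,c))
p=arm.state()["ee_pos"]
for d,z in ((0,-.114),(.029,-.108),(.014,-.125)):
    q=[p[0]+YH[0]*d,p[1]+YH[1]*d,p[2]+.012+z]; print(proj(0,q,c))
z=im[80:230,150:300]; cv2.imwrite("pics/j1z.png",cv2.resize(z,None,fx=4,fy=4,interpolation=cv2.INTER_CUBIC))
E
```

```text
[220 109   6  67 216] [221.80092593 140.63425926]
[223.  109.5] [224.66667 174.33333]
[ 0.46946977 -0.14972813  0.035     ] [ 0.54987757 -0.11298631  0.035     ] mid [ 0.50967367 -0.13135722  0.035     ] len 0.08840461835284458 yaw -2.7129795743833833
centre .07 [ 0.50221791 -0.1339501   0.07      ]
[254.41820207 182.99859538]
[216.79085594 185.1606298 ]
[237.33159628 179.45642558]
```

View pics/j1z.png

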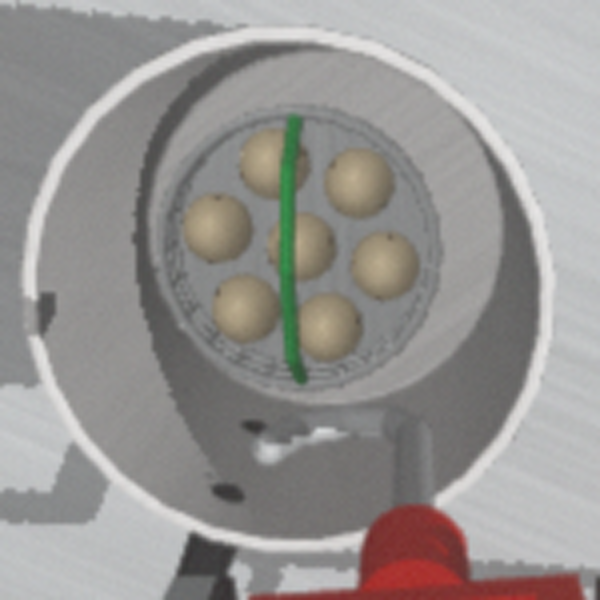

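>>> step_arm(increments=[{"x": 0.15, "y": -0.02, "z": 0.3, "ax": -0.01, "ay": -0.01, "az": -0.02}, {"x": 0, "y": 0, "z": 0.5, "ax": 0, "ay": 0, "az": 0}, {"x": 0, "y": 0, "z": 0.6, "ax": 0, "ay": 0, "az": 0}, {"x": 0, "y": 0, "z": 0.6, "ax": 0, "ay": 0, "az": 0}, {"x": 0, "y": 0, "z": 0.6, "ax": 0, "ay": 0, "az": 0}, {"x": 0, "y": 0, "z": 0.4, "ax": 0, "ay": 0, "az": 0}, {"x": 0, "y": 0, "z": 0, "ax": 0, "ay": 0, "az": 0}, {"x": 0, "y": 0, "z": 0, "ax": 0, "ay": 0, "az": 0}])

```text
time: 32.35
ee_pos: [0.493, -0.0921, 0.2092]
tool_rot: [0.003, -0.217, 0.976, -0.0]
force: [-0.3, -0.3, -0.1]
gripper_width: 0.489
```

```bash
python3 - <<'E'
from h import *
import cv2
h=hook(.04,.161); go([h[0]-.003*.909,h[1]-.003*.417,h[2]],BY)
c=arm.get_calibration("wrist"); np.savez("wc.npz",**c)
im=arm.grab_frame("wrist"); cv2.imwrite("pics/j2.png",im[:,:,::-1])
E
```

```text
t 32.35 pos [ 0.493  -0.0921  0.2092] yaw -2.7034 tilt [0.0065 0.0011] F [-0.3 -0.3 -0.1] w 0.489
shift units [ 0.1  -0.06  1.21]
turn units [-0.02  0.06  0.08]
```

View pics/j2.png

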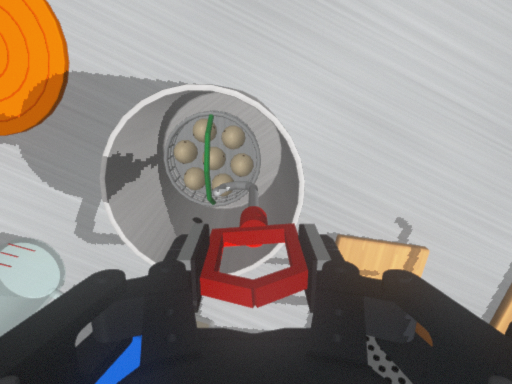

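>>> step_arm(increments=[{"x": 0.1, "y": -0.03, "z": 0.2, "ax": -0.02, "ay": 0.06, "az": 0.08}, {"x": 0, "y": 0, "z": 0.4, "ax": 0, "ay": 0, "az": 0}, {"x": 0, "y": 0, "z": 0.3, "ax": 0, "ay": 0, "az": 0}, {"x": 0, "y": 0, "z": 0, "ax": 0, "ay": 0, "az": 0}, {"x": 0, "y": 0, "z": 0, "ax": 0, "ay": 0, "az": 0}])

```text
time: 32.9
ee_pos: [0.4906, -0.0948, 0.1723]
tool_rot: [0.001, -0.213, 0.977, 0.0]
force: [-0.0, -0.2, -1.2]
gripper_width: 0.495
```

```bash
python3 - <<'E'
from h import *
import cv2
h=hook(.04,.161); go([h[0]-.003*.909,h[1]-.003*.417,h[2]],BY)
c=arm.get_calibration("wrist"); np.savez("wc.npz",**c)
im=arm.grab_frame("wrist"); cv2.imwrite("pics/j3.png",im[:,:,::-1])
z=im[80:280,100:310,::-1]; cv2.imwrite("pics/j3z.png",cv2.resize(z,None,fx=3,fy=3,interpolation=cv2.INTER_CUBIC))
E
```

```text
t 32.9 pos [ 0.4906 -0.0948  0.1723] yaw -2.7123 tilt [0.0024 0.001 ] F [-0.  -0.2 -1.2] w 0.495
shift units [ 0.01 -0.02  0.28]
turn units [-0.    0.03 -0.01]
```

View pics/j3z.png

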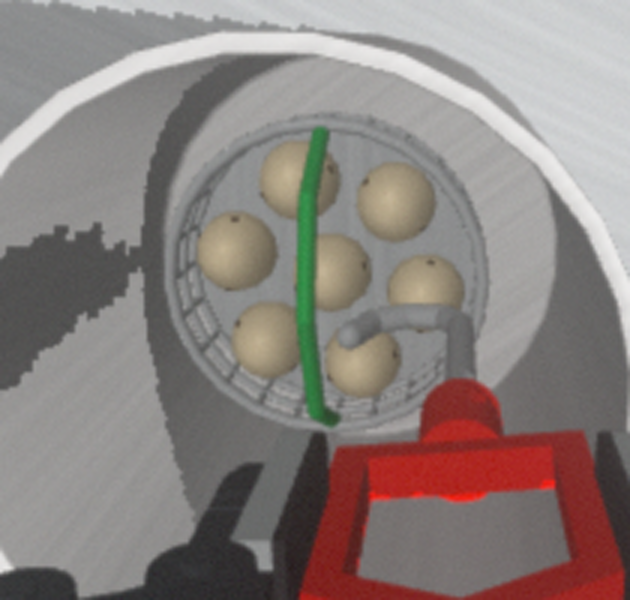

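>>> step_arm(increments=[{"x": 0, "y": 0, "z": 0.14, "ax": 0, "ay": 0.03, "az": 0}, {"x": 0, "y": 0, "z": 0.13, "ax": 0, "ay": 0, "az": 0}, {"x": 0, "y": 0, "z": 0, "ax": 0, "ay": 0, "az": 0}, {"x": 0, "y": 0, "z": 0, "ax": 0, "ay": 0, "az": 0}])

```text
time: 33.35
ee_pos: [0.491, -0.0948, 0.1613]
tool_rot: [0.0, -0.213, 0.977, -0.0]
force: [0.1, 0.1, -1.3]
gripper_width: 0.496
```

```bash
python3 - <<'E'
from h import *
import cv2
h=hook(.014,.161); go([h[0]-.003*.909,h[1]-.003*.417,h[2]],BY)
c=arm.get_calibration("wrist"); np.savez("wc.npz",**c)
im=arm.grab_frame("wrist"); cv2.imwrite("pics/j4.png",im[:,:,::-1])
z=im[80:280,100:310,::-1]; cv2.imwrite("pics/j4z.png",cv2.resize(z,None,fx=3,fy=3,interpolation=cv2.INTER_CUBIC))
im=arm.grab_frame("side"); cv2.imwrite("pics/j5.png",cv2.resize(im[160:290,180:320,::-1],None,fx=4.5,fy=4.5,interpolation=cv2.INTER_CUBIC))
E
```

```text
t 33.35 pos [ 0.491  -0.0948  0.1613] yaw -2.7123 tilt [ 0.0004 -0.0003] F [ 0.1  0.1 -1.3] w 0.496
shift units [ 0.02 -0.67  0.01]
turn units [-0.    0.   -0.01]
```

View pics/j4z.png

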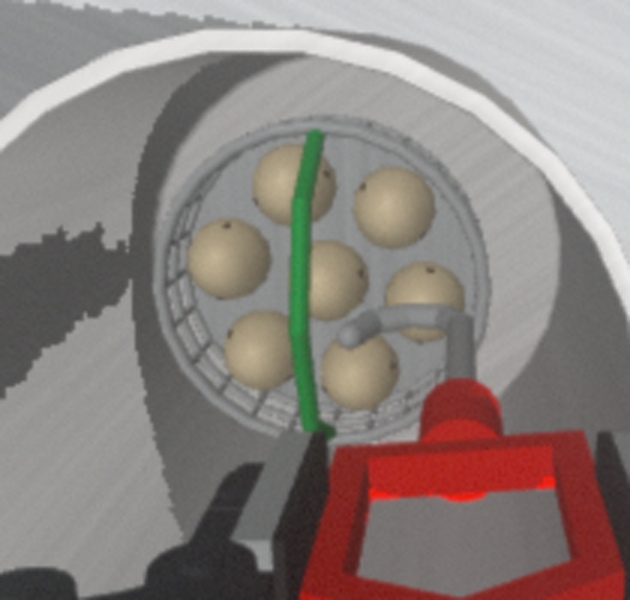

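View pics/j5.png

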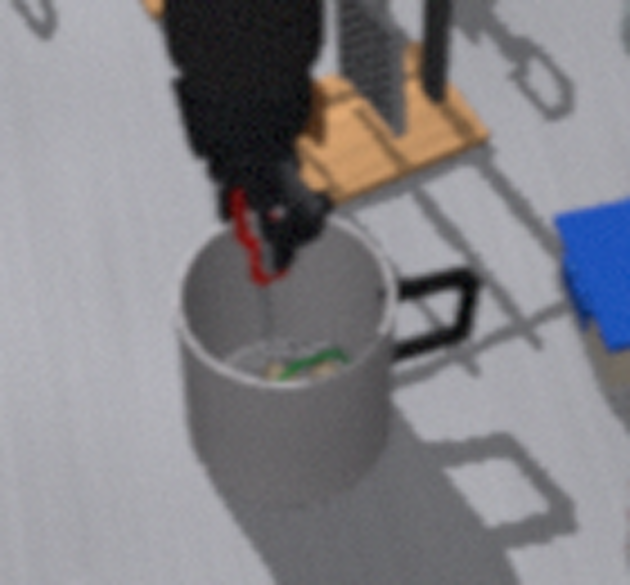

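>>> step_arm(increments=[{"x": 0.02, "y": -0.15, "z": 0, "ax": 0, "ay": 0, "az": 0}, {"x": 0, "y": -0.2, "z": 0, "ax": 0, "ay": 0, "az": 0}, {"x": 0, "y": -0.2, "z": 0, "ax": 0, "ay": 0, "az": 0}, {"x": 0, "y": -0.1, "z": 0, "ax": 0, "ay": 0, "az": 0}, {"x": 0, "y": 0, "z": 0, "ax": 0, "ay": 0, "az": 0}, {"x": 0, "y": 0, "z": 0, "ax": 0, "ay": 0, "az": 0}])

```text
time: 34.05
ee_pos: [0.5024, -0.1215, 0.1618]
tool_rot: [0.001, -0.213, 0.977, -0.0]
force: [-0.1, 0.1, -2.0]
gripper_width: 0.493
```

```bash
python3 - <<'E'
from h import *
import cv2
h=hook(.014,.161); go([h[0]-.003*.909,h[1]-.003*.417,h[2]],BY)
im=arm.grab_frame("wrist"); cv2.imwrite("pics/j6.png",im[:,:,::-1])
z=im[80:280,100:310,::-1]; cv2.imwrite("pics/j6z.png",cv2.resize(z,None,fx=3,fy=3,interpolation=cv2.INTER_CUBIC))
E
```

```text
t 34.05 pos [ 0.5024 -0.1215  0.1618] yaw -2.7133 tilt [ 0.0012 -0.0004] F [-0.1  0.1 -2. ] w 0.493
shift units [0.   0.06 0.02]
turn units [-0.01  0.01 -0.02]
```

View pics/j6z.png

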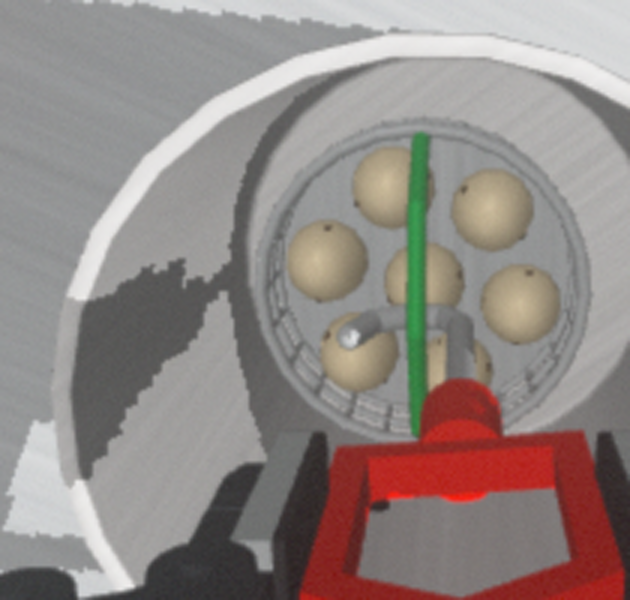

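```bash
python3 - <<'E'
from h import *
c=arm.get_calibration("wrist")
f=lambda X:(proj(0,X,c)-[100,80])*3
for x in (-.046,-.03,-.01,-.005,0,.005,.01,.03,.046):
    z=.074-abs(x)*.4 if abs(x)<=.03 else .035
    print(x,f([AP[0]+np.cos(BY)*x,AP[1]+np.sin(BY)*x,z]))
p=arm.state()["ee_pos"]; 
for dx in (-.006,-.003,0): print("seat",dx,f([p[0]+YH[0]*.014+np.cos(BY)*dx,p[1]+YH[1]*.014+np.sin(BY)*dx,p[2]+.012-.125]))
E
```

```text
-0.046 [423.13869897 442.74520984]
-0.03 [418.6594708  428.13239089]
-0.01 [416.28928493 367.62897782]
-0.005 [415.65684854 351.48485995]
0 [415.00714962 334.90008364]
0.005 [415.07941926 313.40646252]
0.01 [415.15134734 292.01442295]
0.03 [415.43569209 207.4478124 ]
0.046 [419.01957313 133.34511881]
seat -0.006 [411.50359606 318.45309421]
seat -0.003 [411.33309903 307.94968491]
seat 0 [411.16155115 297.38153819]
```

>>> step_arm(increments=[{"x": 0, "y": 0, "z": -0.2, "ax": 0, "ay": 0, "az": 0}, {"x": 0, "y": 0, "z": -0.2, "ax": 0, "ay": 0, "az": 0}, {"x": 0, "y": 0, "z": -0.15, "ax": 0, "ay": 0, "az": 0}, {"x": 0, "y": 0, "z": -0.1, "ax": 0, "ay": 0, "az": 0}, {"x": 0, "y": 0, "z": -0.1, "ax": 0, "ay": 0, "az": 0}, {"x": 0, "y": 0, "z": -0.1, "ax": 0, "ay": 0, "az": 0}, {"x": 0, "y": 0, "z": 0, "ax": 0, "ay": 0, "az": 0}, {"x": 0, "y": 0, "z": 0, "ax": 0, "ay": 0, "az": 0}])

```text
time: 34.9
ee_pos: [0.5013, -0.1202, 0.1971]
tool_rot: [-0.001, -0.213, 0.977, 0.001]
force: [0.3, 0.0, -5.5]
gripper_width: 0.495
```

```bash
python3 - <<'E'
from h import *
import cv2
go([.5034,-.1235,.35],BY)
im=arm.grab_frame("wrist"); cv2.imwrite("pics/k1.png",im[:,:,::-1])
E
```

```text
t 34.9 pos [ 0.5013 -0.1202  0.1971] yaw -2.7119 tilt [-0.0021  0.0012] F [ 0.3  0.  -5.5] w 0.495
shift units [-0.01 -0.09 -3.82]
turn units [ 0.02 -0.01 -0.  ]
```

View pics/k1.png

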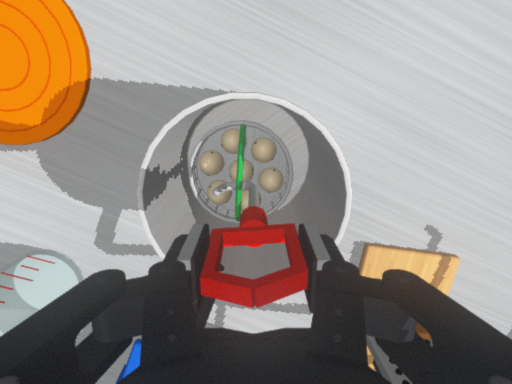

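>>> step_arm(increments=[{"x": 0, "y": 0, "z": -0.2, "ax": 0, "ay": 0, "az": 0}, {"x": 0, "y": 0, "z": -0.3, "ax": 0, "ay": 0, "az": 0}, {"x": 0, "y": 0, "z": -0.35, "ax": 0, "ay": 0, "az": 0}, {"x": 0, "y": 0, "z": -0.35, "ax": 0, "ay": 0, "az": 0}, {"x": 0, "y": 0, "z": -0.35, "ax": 0, "ay": 0, "az": 0}, {"x": 0, "y": 0, "z": -0.35, "ax": 0, "ay": 0, "az": 0}, {"x": 0, "y": 0, "z": -0.35, "ax": 0, "ay": 0, "az": 0}, {"x": 0, "y": 0, "z": -0.35, "ax": 0, "ay": 0, "az": 0}, {"x": 0, "y": 0, "z": -0.35, "ax": 0, "ay": 0, "az": 0}, {"x": 0, "y": 0, "z": -0.3, "ax": 0, "ay": 0, "az": 0}])

```text
time: 35.95
ee_pos: [0.5014, -0.121, 0.3417]
tool_rot: [0.002, -0.213, 0.977, -0.0]
force: [-0.3, -0.2, -4.6]
gripper_width: 0.49
```

>>> step_arm(increments=[{"x": 0, "y": 0, "z": -0.3, "ax": 0, "ay": 0, "az": 0}, {"x": 0, "y": 0, "z": -0.25, "ax": 0, "ay": 0, "az": 0}, {"x": 0, "y": 0, "z": -0.2, "ax": 0, "ay": 0, "az": 0}, {"x": 0, "y": 0, "z": 0, "ax": 0, "ay": 0, "az": 0}, {"x": 0, "y": 0, "z": 0, "ax": 0, "ay": 0, "az": 0}])

```text
time: 36.45
ee_pos: [0.5015, -0.1215, 0.3797]
tool_rot: [0.005, -0.213, 0.977, -0.001]
force: [0.9, 0.1, -4.6]
gripper_width: 0.496
```

```bash
python3 - <<'E'
from h import *
import cv2
go([.511-YH[0]*.014,-.386-YH[1]*.014,.35],BY)
c=arm.get_calibration("wrist"); np.savez("wc.npz",**c)
im=arm.grab_frame("wrist"); cv2.imwrite("pics/k2.png",im[:,:,::-1])
im=arm.grab_frame("side"); cv2.imwrite("pics/k3.png",im[:,:,::-1])
E
```

```text
t 36.45 pos [ 0.5015 -0.1215  0.3797] yaw -2.7129 tilt [0.011  0.0002] F [ 0.9  0.1 -4.6] w 0.496
shift units [ 2.54 -5.76  0.74]
turn units [-0.04  0.1  -0.01]
```

View pics/k2.png

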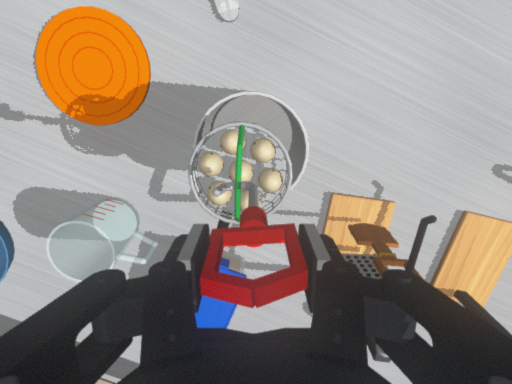

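View pics/k3.png

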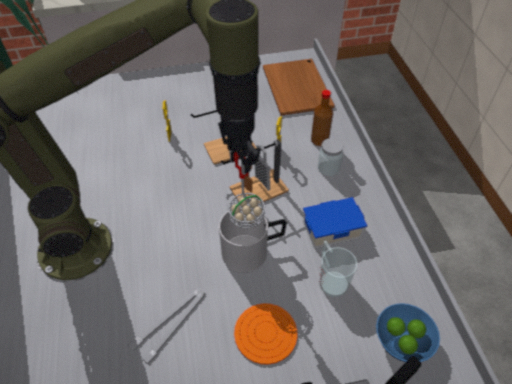

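```bash
cat > triv.py <<'E'
from h import *
import cv2,sys
def triv(im,c,cam="x"):
    hsv=cv2.cvtColor(im,cv2.COLOR_BGR2HSV)
    o=cv2.inRange(hsv,(5,150,100),(20,255,255)); cs,_=cv2.findContours(o,cv2.RETR_EXTERNAL,cv2.CHAIN_APPROX_NONE); k=max(cs,key=cv2.contourArea); pts=k[:,0,:]
    m=(pts[:,0]>2)&(pts[:,0]<509)&(pts[:,1]>2)&(pts[:,1]<381)
    Q=np.array([onplane("wrist",p,.009,c)[:2] for p in pts[m]])
    return least_squares(lambda p:np.hypot(*(Q-p[:2]).T)-.085,[*Q.mean(0)],loss="soft_l1",f_scale=.002).x
if __name__=="__main__":
    print(triv(cv2.imread(sys.argv[1]),dict(np.load(sys.argv[2])) if len(sys.argv)>2 else C["side"]))
E
python3 triv.py pics/k2.png wc.npz; python3 triv.py pics/k3.png
```

```text
[ 0.51115209 -0.38483887]
[ 0.51117216 -0.38828364]
```

>>> step_arm(increments=[{"x": 0.06, "y": -0.13, "z": 0, "ax": -0.02, "ay": 0.05, "az": 0}, {"x": 0.12, "y": -0.27, "z": 0, "ax": 0, "ay": 0.05, "az": 0}, {"x": 0.18, "y": -0.41, "z": 0, "ax": 0, "ay": 0, "az": 0}, {"x": 0.2, "y": -0.46, "z": 0.05, "ax": 0, "ay": 0, "az": 0}, {"x": 0.2, "y": -0.46, "z": 0.05, "ax": 0, "ay": 0, "az": 0}, {"x": 0.2, "y": -0.46, "z": 0.05, "ax": 0, "ay": 0, "az": 0}, {"x": 0.2, "y": -0.46, "z": 0.05, "ax": 0, "ay": 0, "az": 0}, {"x": 0.2, "y": -0.46, "z": 0.05, "ax": 0, "ay": 0, "az": 0}, {"x": 0.2, "y": -0.46, "z": 0.05, "ax": 0, "ay": 0, "az": 0}, {"x": 0.2, "y": -0.46, "z": 0.05, "ax": 0, "ay": 0, "az": 0}])

```text
time: 37.55
ee_pos: [0.5029, -0.3094, 0.3601]
tool_rot: [-0.006, -0.214, 0.977, 0.0]
force: [-0.3, 0.5, -5.0]
gripper_width: 0.494
```

```bash
python3 - <<'E'
from h import *
go([.511-YH[0]*.014,-.386-YH[1]*.014,.33],BY)
E
```

```text
t 37.55 pos [ 0.5029 -0.3094  0.3601] yaw -2.7111 tilt [-0.0113 -0.0023] F [-0.3  0.5 -5. ] w 0.494
shift units [ 0.61 -1.48  0.75]
turn units [ 0.02 -0.11  0.  ]
```

>>> step_arm(increments=[{"x": 0.15, "y": -0.4, "z": 0.05, "ax": 0, "ay": -0.05, "az": 0}, {"x": 0.15, "y": -0.35, "z": 0.05, "ax": 0, "ay": -0.05, "az": 0}, {"x": 0.12, "y": -0.28, "z": 0.05, "ax": 0, "ay": 0, "az": 0}, {"x": 0.08, "y": -0.18, "z": 0.05, "ax": 0, "ay": 0, "az": 0}, {"x": 0.03, "y": -0.08, "z": 0, "ax": 0, "ay": 0, "az": 0}, {"x": 0, "y": 0, "z": 0, "ax": 0, "ay": 0, "az": 0}, {"x": 0, "y": 0, "z": 0, "ax": 0, "ay": 0, "az": 0}, {"x": 0, "y": 0, "z": 0, "ax": 0, "ay": 0, "az": 0}, {"x": 0, "y": 0, "z": 0, "ax": 0, "ay": 0, "az": 0}])

```text
time: 38.45
ee_pos: [0.5033, -0.3727, 0.3471]
tool_rot: [-0.005, -0.212, 0.977, 0.003]
force: [-0.5, 0.3, -4.9]
gripper_width: 0.49
```

```bash
python3 - <<'E'
from h import *
import cv2
go([.511-YH[0]*.014,-.386-YH[1]*.014,.2],BY)
c=arm.get_calibration("wrist"); np.savez("wc.npz",**c)
im=arm.grab_frame("wrist"); cv2.imwrite("pics/l1.png",im[:,:,::-1])
im=arm.grab_frame("side"); cv2.imwrite("pics/l2.png",im[:,:,::-1])
E
python3 triv.py pics/l1.png wc.npz; python3 triv.py pics/l2.png
```

```text
t 38.45 pos [ 0.5033 -0.3727  0.3471] yaw -2.7148 tilt [-0.0101  0.0039] F [-0.5  0.3 -4.9] w 0.49
shift units [-0.06 -0.06  3.68]
turn units [ 0.07 -0.07 -0.03]
[ 0.5147375  -0.38483385]
[ 0.51053816 -0.38955802]
```

View pics/l1.png

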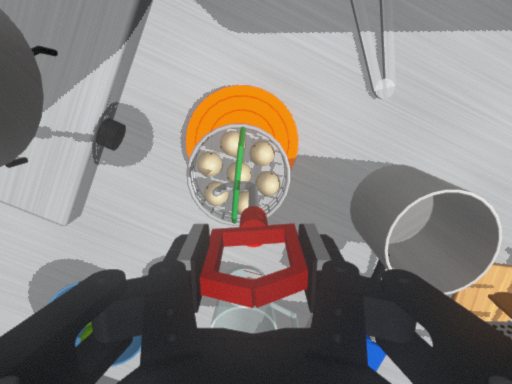

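View pics/l2.png

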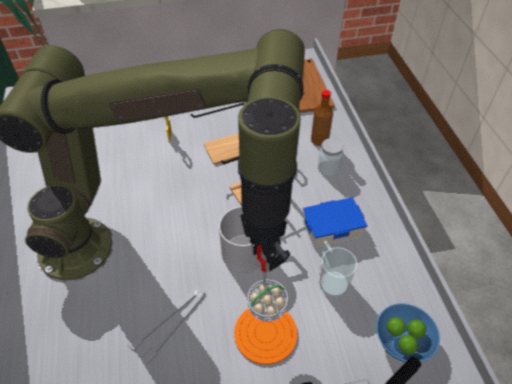

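>>> step_arm(increments=[{"x": -0.03, "y": -0.03, "z": 0.2, "ax": 0.03, "ay": -0.04, "az": -0.03}, {"x": -0.03, "y": -0.03, "z": 0.3, "ax": 0.03, "ay": -0.03, "az": 0}, {"x": 0, "y": 0, "z": 0.35, "ax": 0, "ay": 0, "az": 0}, {"x": 0, "y": 0, "z": 0.4, "ax": 0, "ay": 0, "az": 0}, {"x": 0, "y": 0, "z": 0.4, "ax": 0, "ay": 0, "az": 0}, {"x": 0, "y": 0, "z": 0.4, "ax": 0, "ay": 0, "az": 0}, {"x": 0, "y": 0, "z": 0.35, "ax": 0, "ay": 0, "az": 0}, {"x": 0, "y": 0, "z": 0.3, "ax": 0, "ay": 0, "az": 0}, {"x": 0, "y": 0, "z": 0.15, "ax": 0, "ay": 0, "az": 0}, {"x": 0, "y": 0, "z": 0, "ax": 0, "ay": 0, "az": 0}])

```text
time: 39.55
ee_pos: [0.5066, -0.372, 0.2245]
tool_rot: [0.001, -0.215, 0.977, 0.001]
force: [0.6, -0.6, -4.6]
gripper_width: 0.499
```

```bash
python3 - <<'E'
from h import *
import cv2
go([.512-YH[0]*.014,-.386-YH[1]*.014,.2],BY)
c=arm.get_calibration("wrist"); np.savez("wc.npz",**c)
im=arm.grab_frame("wrist"); cv2.imwrite("pics/l3.png",im[:,:,::-1])
E
python3 triv.py pics/l3.png wc.npz
```

```text
t 39.55 pos [ 0.5066 -0.372   0.2245] yaw -2.7085 tilt [0.0014 0.0025] F [ 0.6 -0.6 -4.6] w 0.499
shift units [ 0.03 -0.03  0.61]
turn units [0.02 0.02 0.03]
[ 0.51553696 -0.38321016]
```

View pics/l3.png

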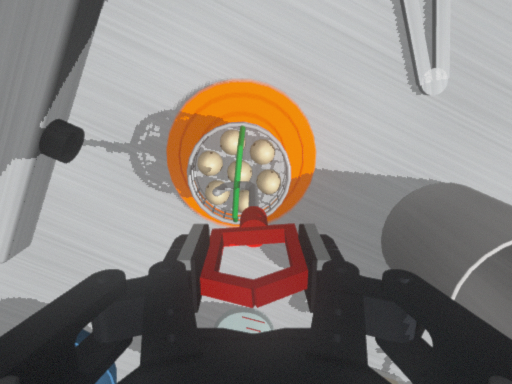

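>>> step_arm(increments=[{"x": 0, "y": 0, "z": 0.15, "ax": 0.02, "ay": 0.02, "az": 0.03}, {"x": 0, "y": 0, "z": 0.2, "ax": 0, "ay": 0, "az": 0}, {"x": 0, "y": 0, "z": 0.15, "ax": 0, "ay": 0, "az": 0}, {"x": 0, "y": 0, "z": 0.08, "ax": 0, "ay": 0, "az": 0}, {"x": 0, "y": 0, "z": 0, "ax": 0, "ay": 0, "az": 0}, {"x": 0, "y": 0, "z": 0, "ax": 0, "ay": 0, "az": 0}])

```text
time: 40.2
ee_pos: [0.5075, -0.3726, 0.2022]
tool_rot: [0.002, -0.213, 0.977, -0.002]
force: [0.1, 0.1, -4.6]
gripper_width: 0.498
```

>>> step_arm(increments=[{"x": 0, "y": 0, "z": 0.05, "ax": 0, "ay": 0, "az": 0}, {"x": 0, "y": 0, "z": 0.05, "ax": 0, "ay": 0, "az": 0}, {"x": 0, "y": 0, "z": 0.05, "ax": 0, "ay": 0, "az": 0}, {"x": 0, "y": 0, "z": 0.05, "ax": 0, "ay": 0, "az": 0}, {"x": 0, "y": 0, "z": 0, "ax": 0, "ay": 0, "az": 0}])

```text
time: 40.7
ee_pos: [0.5078, -0.3728, 0.1942]
tool_rot: [0.002, -0.213, 0.977, -0.002]
force: [-0.1, 0.7, -5.6]
gripper_width: 0.494
```

>>> step_arm(increments=[{"x": 0, "y": 0, "z": 0.05, "ax": 0, "ay": 0, "az": 0}, {"x": 0, "y": 0, "z": 0.05, "ax": 0, "ay": 0, "az": 0}, {"x": 0, "y": 0, "z": 0.05, "ax": 0, "ay": 0, "az": 0}, {"x": 0, "y": 0, "z": 0, "ax": 0, "ay": 0, "az": 0}])

```text
time: 41.1
ee_pos: [0.5082, -0.3732, 0.1889]
tool_rot: [0.003, -0.213, 0.977, -0.003]
force: [-0.6, 1.0, -3.8]
gripper_width: 0.499
```

>>> step_arm(increments=[{"x": 0, "y": 0, "z": 0.05, "ax": 0, "ay": 0, "az": 0}, {"x": 0, "y": 0, "z": 0.05, "ax": 0, "ay": 0, "az": 0}, {"x": 0, "y": 0, "z": 0, "ax": 0, "ay": 0, "az": 0}])

```text
time: 41.4
ee_pos: [0.5087, -0.3738, 0.1864]
tool_rot: [0.004, -0.213, 0.977, -0.004]
force: [-0.0, 0.1, -1.9]
gripper_width: 0.494
```

```bash
python3 - <<'E'
from h import *
import cv2
go([.512-YH[0]*.014,-.386-YH[1]*.014,.168],BY)
c=arm.get_calibration("wrist"); np.savez("wc.npz",**c)
im=arm.grab_frame("wrist"); cv2.imwrite("pics/l4.png",im[:,:,::-1])
im=arm.grab_frame("side"); cv2.imwrite("pics/l5.png",cv2.resize(im[220:384,180:350,::-1],None,fx=4,fy=3.5,interpolation=cv2.INTER_CUBIC))
E
```

```text
t 41.4 pos [ 0.5087 -0.3738  0.1864] yaw -2.7118 tilt [ 0.0092 -0.0067] F [-0.   0.1 -1.9] w 0.494
shift units [0.05 0.04 0.46]
turn units [-0.09  0.05 -0.  ]
```

View pics/l4.png

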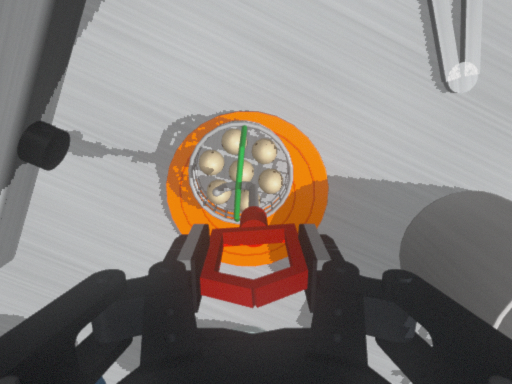

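View pics/l5.png

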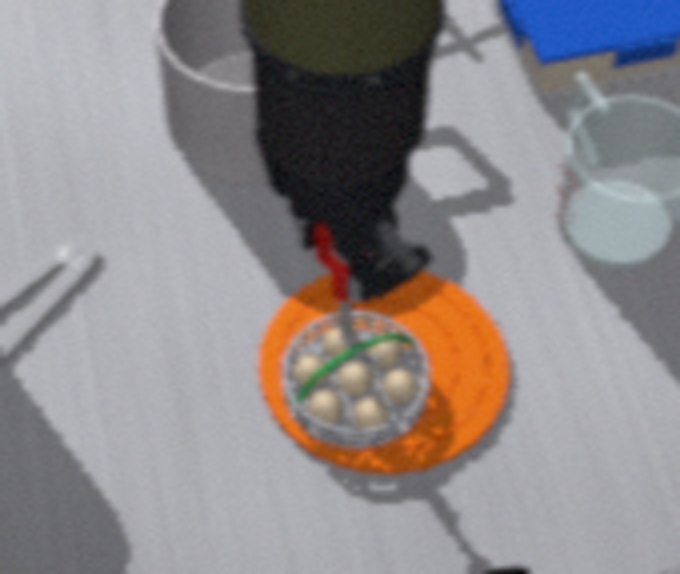

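```bash
python3 - <<'E'
from h import *
import cv2
from triv import triv
c=dict(np.load("wc.npz"))
print("triv wrist",triv(cv2.imread("pics/l4.png"),c))
im=arm.grab_frame("side")[:,:,::-1].copy(); print("triv side",triv(im,C["side"]))
w=cv2.imread("pics/l4.png")
b=np.array([[190,171],[292,171],[241,122],[241,221]]) # basket top rim
for z in (.041,):
    Q=np.array([onplane("w",p,z,c)[:2] for p in b]); print(Q, Q.mean(0), np.linalg.norm(Q[0]-Q[1]),np.linalg.norm(Q[2]-Q[3]))
hsv=cv2.cvtColor(w,cv2.COLOR_BGR2HSV); g=cv2.inRange(hsv,(45,80,30),(85,255,255)); n,l,s,ce=cv2.connectedComponentsWithStats(g); i=1+np.argmax(s[1:,4]); ys,xs=np.where(l==i)
A=onplane("w",(xs[ys==ys.min()].mean(),ys.min()),.041,c);B=onplane("w",(xs[ys==ys.max()].mean(),ys.max()),.041,c);print(A,B,(A+B)/2,np.linalg.norm(A-B))
for x,r,z,col in ((None,.085,.01,(255,0,0)),):
    t=triv(w,c)
    pts=np.array([proj(0,[t[0]+r*np.cos(a),t[1]+r*np.sin(a),z],c) for a in np.linspace(0,6.3,80)]); cv2.polylines(w,[np.int32(pts*16)],False,col,1,cv2.LINE_AA,4)
cv2.imwrite("pics/l4o.png",w)
E
```

```text
triv wrist [ 0.54427597 -0.36741152]
triv side [0.87625227 0.59608333]
[[ 0.53536353 -0.42790783]
 [ 0.49614618 -0.34274408]
 [ 0.47515969 -0.40330737]
 [ 0.56089787 -0.36516335]] [ 0.51689182 -0.38478066] 0.09375961666563723 0.09384030110511783
[ 0.47705433 -0.39907824  0.041     ] [ 0.56156677 -0.36907197  0.041     ] [ 0.51931055 -0.38407511  0.041     ] 0.08968126549288612
```

View pics/l4o.png

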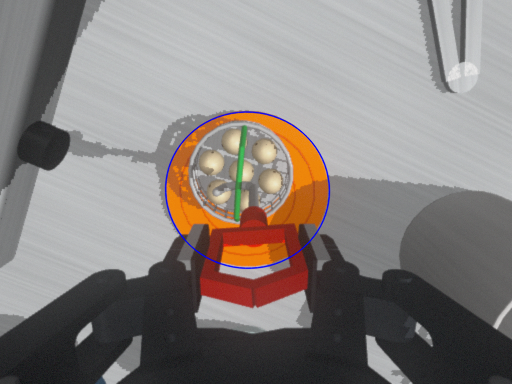

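>>> step_arm(increments=[{"x": 0, "y": 0, "z": -0.1, "ax": -0.05, "ay": 0.03, "az": 0}, {"x": 0, "y": 0, "z": -0.15, "ax": -0.04, "ay": 0.02, "az": 0}, {"x": 0, "y": 0, "z": -0.2, "ax": 0, "ay": 0, "az": 0}, {"x": 0, "y": 0, "z": -0.15, "ax": 0, "ay": 0, "az": 0}, {"x": 0, "y": 0, "z": 0, "ax": 0, "ay": 0, "az": 0}, {"x": 0, "y": 0, "z": 0, "ax": 0, "ay": 0, "az": 0}])

```text
time: 42.15
ee_pos: [0.5083, -0.3731, 0.2107]
tool_rot: [-0.001, -0.213, 0.977, 0.002]
force: [-0.3, 0.3, -4.7]
gripper_width: 0.488
```

```bash
python3 - <<'E'
from h import *
import cv2
from triv import triv
go([.5087+.027,-.3738+.018,.208],BY)
c=arm.get_calibration("wrist")
im=arm.grab_frame("wrist")[:,:,::-1].copy(); cv2.imwrite("pics/m1.png",im); print(triv(im,c))
E
```

```text
t 42.15 pos [ 0.5083 -0.3731  0.2107] yaw -2.712 tilt [-0.0029  0.0029] F [-0.3  0.3 -4.7] w 0.488
shift units [-0.8   0.11  0.07]
turn units [ 0.04 -0.01 -0.  ]
[ 0.54413049 -0.36732627]
```

View pics/m1.png

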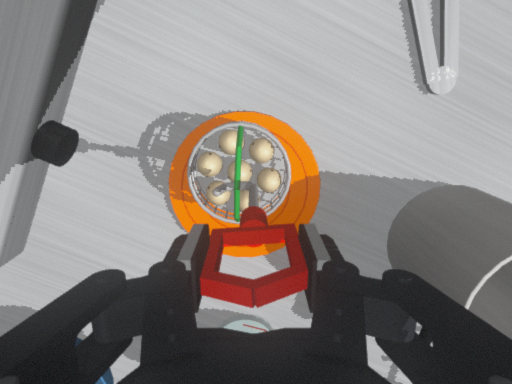

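>>> step_arm(increments=[{"x": -0.1, "y": 0.01, "z": 0, "ax": 0.04, "ay": 0, "az": 0}, {"x": -0.2, "y": 0.03, "z": 0, "ax": 0, "ay": 0, "az": 0}, {"x": -0.2, "y": 0.03, "z": 0, "ax": 0, "ay": 0, "az": 0}, {"x": -0.2, "y": 0.03, "z": 0, "ax": 0, "ay": 0, "az": 0}, {"x": -0.1, "y": 0.01, "z": 0, "ax": 0, "ay": 0, "az": 0}, {"x": 0, "y": 0, "z": 0, "ax": 0, "ay": 0, "az": 0}, {"x": 0, "y": 0, "z": 0, "ax": 0, "ay": 0, "az": 0}])

```text
time: 42.9
ee_pos: [0.5384, -0.3532, 0.2091]
tool_rot: [-0.001, -0.214, 0.977, 0.0]
force: [-0.0, 0.2, -4.7]
gripper_width: 0.496
```

```bash
python3 - <<'E'
from h import *
import cv2
from triv import triv
go([.5087+.027,-.3738+.018,.208],BY)
c=arm.get_calibration("wrist")
im=arm.grab_frame("wrist")[:,:,::-1].copy(); cv2.imwrite("pics/m2.png",im); print(triv(im,c))
E
```

```text
t 42.9 pos [ 0.5384 -0.3532  0.2091] yaw -2.7107 tilt [-0.0027 -0.0002] F [-0.   0.2 -4.7] w 0.496
shift units [ 0.09 -0.03  0.03]
turn units [ 0.01 -0.02  0.01]
[ 0.54330622 -0.36806437]
```

View pics/m2.png

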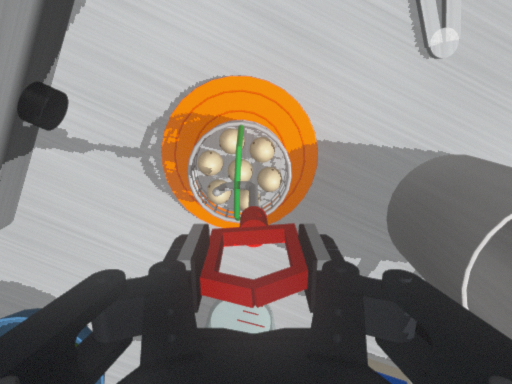

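>>> step_arm(increments=[{"x": 0.05, "y": 0, "z": 0.1, "ax": 0, "ay": 0, "az": 0}, {"x": 0, "y": 0, "z": 0.1, "ax": 0, "ay": 0, "az": 0}, {"x": 0, "y": 0, "z": 0.06, "ax": 0, "ay": 0, "az": 0}, {"x": 0, "y": 0, "z": 0.05, "ax": 0, "ay": 0, "az": 0}, {"x": 0, "y": 0, "z": 0.05, "ax": 0, "ay": 0, "az": 0}, {"x": 0, "y": 0, "z": 0.05, "ax": 0, "ay": 0, "az": 0}, {"x": 0, "y": 0, "z": 0.05, "ax": 0, "ay": 0, "az": 0}, {"x": 0, "y": 0, "z": 0, "ax": 0, "ay": 0, "az": 0}])

```text
time: 43.75
ee_pos: [0.5354, -0.3549, 0.1893]
tool_rot: [-0.001, -0.213, 0.977, 0.0]
force: [1.2, -0.7, -4.9]
gripper_width: 0.493
```

>>> step_arm(increments=[{"x": 0, "y": 0, "z": 0.05, "ax": 0, "ay": 0, "az": 0}, {"x": 0, "y": 0, "z": 0.05, "ax": 0, "ay": 0, "az": 0}, {"x": 0, "y": 0, "z": 0.05, "ax": 0, "ay": 0, "az": 0}, {"x": 0, "y": 0, "z": 0, "ax": 0, "ay": 0, "az": 0}])

```text
time: 44.15
ee_pos: [0.5362, -0.3558, 0.1857]
tool_rot: [0.0, -0.213, 0.977, -0.002]
force: [-0.1, 0.1, -1.8]
gripper_width: 0.495
```

```bash
python3 - <<'E'
from h import *
import cv2
from triv import triv
go([.5364,-.3552,.168],BY)
c=arm.get_calibration("wrist")
im=arm.grab_frame("wrist")[:,:,::-1].copy(); cv2.imwrite("pics/m3.png",im); print(triv(im,c))
hsv=cv2.cvtColor(im,cv2.COLOR_BGR2HSV); g=cv2.inRange(hsv,(45,80,30),(85,255,255)); n,l,s,ce=cv2.connectedComponentsWithStats(g); i=1+np.argmax(s[1:,4]); ys,xs=np.where(l==i)
A=onplane("w",(xs[ys==ys.min()].mean(),ys.min()),.041,c);B=onplane("w",(xs[ys==ys.max()].mean(),ys.max()),.041,c);print(A,B,(A+B)/2,np.linalg.norm(A-B))
E
```

```text
t 44.15 pos [ 0.5362 -0.3558  0.1857] yaw -2.712 tilt [ 0.0013 -0.0035] F [-0.1  0.1 -1.8] w 0.495
shift units [-0.01  0.01  0.44]
turn units [-0.04 -0.   -0.  ]
[ 0.54304906 -0.3681942 ]
[ 0.50354987 -0.38292878  0.041     ] [ 0.58769118 -0.34854434  0.041     ] [ 0.54562052 -0.36573656  0.041     ] 0.09089581623422356
```

View pics/m3.png

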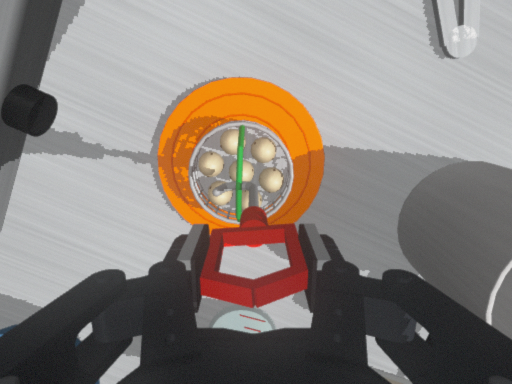

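>>> step_arm(increments=[{"x": 0, "y": 0, "z": 0.15, "ax": -0.04, "ay": 0, "az": 0}, {"x": 0, "y": 0, "z": 0.2, "ax": 0, "ay": 0, "az": 0}, {"x": 0, "y": 0, "z": 0.14, "ax": 0, "ay": 0, "az": 0}, {"x": 0, "y": 0, "z": 0, "ax": 0, "ay": 0, "az": 0}, {"x": 0, "y": 0, "z": 0, "ax": 0, "ay": 0, "az": 0}])

```text
time: 44.7
ee_pos: [0.5362, -0.3559, 0.1643]
tool_rot: [-0.0, -0.213, 0.977, 0.0]
force: [-0.1, -0.2, -1.5]
gripper_width: 0.493
```

```bash
python3 - <<'E'
from h import *
import cv2
go([.5364,-.3552,.165],BY)
im=arm.grab_frame("wrist")[:,:,::-1].copy(); cv2.imwrite("pics/m4.png",cv2.resize(im[90:270,130:330],None,fx=3.3,fy=3.3,interpolation=cv2.INTER_CUBIC))
E
```

```text
t 44.7 pos [ 0.5362 -0.3559  0.1643] yaw -2.7121 tilt [-0.0006  0.0006] F [-0.1 -0.2 -1.5] w 0.493
shift units [-0.01  0.01 -0.02]
turn units [ 0.01 -0.   -0.  ]
```

View pics/m4.png

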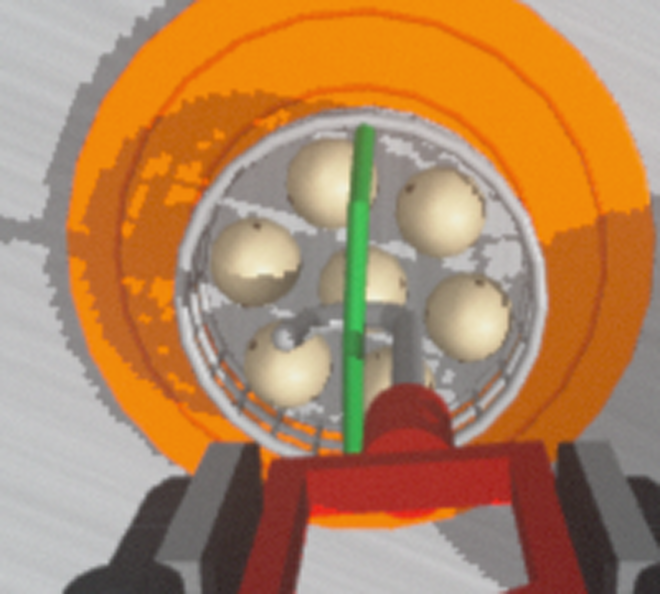

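Hook hangs free below the wire. Slide out sideways (+tool y), checking midway.

>>> step_arm(increments=[{"x": 0, "y": 0.1, "z": 0, "ax": 0, "ay": 0, "az": 0}, {"x": 0, "y": 0.15, "z": 0, "ax": 0, "ay": 0, "az": 0}, {"x": 0, "y": 0.15, "z": 0, "ax": 0, "ay": 0, "az": 0}, {"x": 0, "y": 0.15, "z": 0, "ax": 0, "ay": 0, "az": 0}, {"x": 0, "y": 0.15, "z": 0, "ax": 0, "ay": 0, "az": 0}, {"x": 0, "y": 0.1, "z": 0, "ax": 0, "ay": 0, "az": 0}, {"x": 0, "y": 0, "z": 0, "ax": 0, "ay": 0, "az": 0}])

```text
time: 45.45
ee_pos: [0.5219, -0.3238, 0.1656]
tool_rot: [0.001, -0.213, 0.977, -0.0]
force: [-0.7, -0.5, -1.0]
gripper_width: 0.495
```

```bash
python3 - <<'E'
from h import *
import cv2
go([.5364,-.3552,.165],BY)
im=arm.grab_frame("wrist")[:,:,::-1].copy(); cv2.imwrite("pics/m5.png",cv2.resize(im[90:270,130:330],None,fx=3.3,fy=3.3,interpolation=cv2.INTER_CUBIC))
E
```

```text
t 45.45 pos [ 0.5219 -0.3238  0.1656] yaw -2.7115 tilt [0.0013 0.0001] F [-0.7 -0.5 -1. ] w 0.495
shift units [-0.   -0.86  0.02]
turn units [-0.    0.01  0.  ]
```

View pics/m5.png

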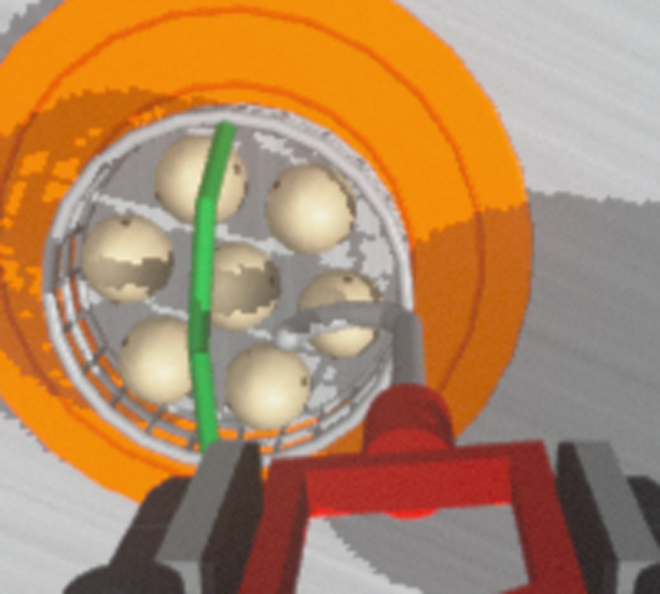

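>>> step_arm(increments=[{"x": 0, "y": 0, "z": -0.3, "ax": 0, "ay": 0, "az": 0}, {"x": 0, "y": 0, "z": -0.5, "ax": 0, "ay": 0, "az": 0}, {"x": 0, "y": 0, "z": -0.6, "ax": 0, "ay": 0, "az": 0}, {"x": 0, "y": 0, "z": -0.7, "ax": 0, "ay": 0, "az": 0}, {"x": 0, "y": 0, "z": -0.7, "ax": 0, "ay": 0, "az": 0}, {"x": 0, "y": 0, "z": -0.7, "ax": 0, "ay": 0, "az": 0}, {"x": 0, "y": 0, "z": -0.7, "ax": 0, "ay": 0, "az": 0}, {"x": 0, "y": 0, "z": -0.5, "ax": 0, "ay": 0, "az": 0}, {"x": 0, "y": 0, "z": 0, "ax": 0, "ay": 0, "az": 0}])

```text
time: 46.4
ee_pos: [0.5205, -0.3263, 0.3675]
tool_rot: [0.001, -0.212, 0.977, -0.002]
force: [0.1, -0.4, -1.3]
gripper_width: 0.497
```

```bash
python3 - <<'E'
from h import *
import cv2
from triv import triv
go([.40,-.10,.36],CR[2])
c=arm.get_calibration("wrist")
im=arm.grab_frame("wrist")[:,:,::-1].copy(); cv2.imwrite("pics/n1.png",im); print(triv(im,c))
E
```

```text
t 46.4 pos [ 0.5205 -0.3263  0.3675] yaw -2.7146 tilt [ 0.0035 -0.0035] F [ 0.1 -0.4 -1.3] w 0.497
shift units [0.4  6.4  0.16]
turn units [ -0.03  -0.06 -27.74]
[ 0.54314478 -0.36824978]
```

View pics/n1.png

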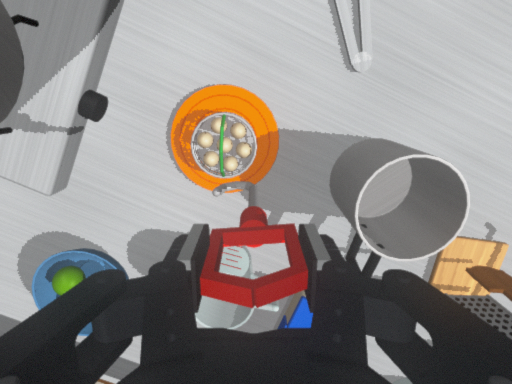

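>>> step_arm(increments=[{"x": -0.1, "y": 0.4, "z": 0, "ax": 0, "ay": -0.05, "az": 0}, {"x": -0.15, "y": 0.7, "z": 0, "ax": 0, "ay": 0, "az": 0}, {"x": -0.2, "y": 0.95, "z": 0, "ax": 0, "ay": 0, "az": 0}, {"x": -0.2, "y": 0.95, "z": 0, "ax": 0, "ay": 0, "az": 0}, {"x": -0.2, "y": 0.95, "z": 0, "ax": 0, "ay": 0, "az": 0}, {"x": -0.2, "y": 0.95, "z": 0, "ax": 0, "ay": 0, "az": 0}, {"x": -0.2, "y": 0.95, "z": 0, "ax": 0, "ay": 0, "az": 0}, {"x": -0.2, "y": 0.95, "z": 0, "ax": 0, "ay": 0, "az": 0}, {"x": -0.2, "y": 0.9, "z": 0, "ax": 0, "ay": 0, "az": 0}, {"x": -0.2, "y": 0.8, "z": 0, "ax": 0, "ay": 0, "az": 0}])

```text
time: 47.45
ee_pos: [0.4425, 0.0231, 0.3481]
tool_rot: [-0.008, -0.208, 0.978, 0.004]
force: [1.0, 0.2, -1.1]
gripper_width: 0.498
```

```bash
python3 - <<'E'
from h import *
go([.38,.29,.36],CR[2])
print(arm.state()["qpos"])
E
```

```text
t 47.45 pos [0.4425 0.0231 0.3481] yaw -2.7222 tilt [-0.0166  0.0042] F [ 1.   0.2 -1.1] w 0.498
shift units [-1.28  6.73 -0.24]
turn units [  0.2    0.13 -27.81]
[ 0.50145125 -0.31511243 -0.01497405 -0.01221952 -1.88345333 -1.65663596]
```

>>> step_arm(increments=[{"x": -0.16, "y": 0.8, "z": -0.15, "ax": 0.2, "ay": 0.13, "az": 0}, {"x": -0.16, "y": 0.85, "z": -0.1, "ax": 0, "ay": 0, "az": 0}, {"x": -0.16, "y": 0.85, "z": 0, "ax": 0, "ay": 0, "az": 0}, {"x": -0.16, "y": 0.85, "z": 0, "ax": 0, "ay": 0, "az": 0}, {"x": -0.16, "y": 0.85, "z": 0, "ax": 0, "ay": 0, "az": 0}, {"x": -0.16, "y": 0.85, "z": 0, "ax": 0, "ay": 0, "az": 0}, {"x": -0.16, "y": 0.7, "z": 0, "ax": 0, "ay": 0, "az": 0}, {"x": -0.1, "y": 0.4, "z": 0, "ax": 0, "ay": 0, "az": 0}, {"x": 0, "y": 0, "z": 0, "ax": 0, "ay": 0, "az": 0}])

```text
time: 48.35
ee_pos: [0.3789, 0.2798, 0.3409]
tool_rot: [-0.02, -0.211, 0.977, -0.011]
force: [0.1, -0.7, -2.0]
gripper_width: 0.497
```

>>> step_arm(increments=[{"x": 0, "y": 0, "z": 0, "ax": 0, "ay": 0, "az": -1}, {"x": 0, "y": 0, "z": 0, "ax": 0, "ay": 0, "az": -1}, {"x": 0, "y": 0, "z": 0, "ax": 0, "ay": 0, "az": -1}, {"x": 0, "y": 0, "z": 0, "ax": 0, "ay": 0, "az": -1}, {"x": 0, "y": 0, "z": 0, "ax": 0, "ay": 0, "az": -1}, {"x": 0, "y": 0, "z": 0, "ax": 0, "ay": 0, "az": -1}, {"x": 0, "y": 0, "z": 0, "ax": 0, "ay": 0, "az": -1}, {"x": 0, "y": 0, "z": 0, "ax": 0, "ay": 0, "az": -1}, {"x": 0, "y": 0, "z": 0, "ax": 0, "ay": 0, "az": -1}, {"x": 0, "y": 0, "z": 0, "ax": 0, "ay": 0, "az": -1}])

```text
time: 49.35
ee_pos: [0.3813, 0.2705, 0.3359]
tool_rot: [-0.027, -0.684, 0.729, -0.001]
force: [-0.1, 0.1, -1.7]
gripper_width: 0.495
```

>>> step_arm(increments=[{"x": 0, "y": 0, "z": 0, "ax": 0, "ay": 0, "az": -1}, {"x": 0, "y": 0, "z": 0, "ax": 0, "ay": 0, "az": -1}, {"x": 0, "y": 0, "z": 0, "ax": 0, "ay": 0, "az": -1}, {"x": 0, "y": 0, "z": 0, "ax": 0, "ay": 0, "az": -1}, {"x": 0, "y": 0, "z": 0, "ax": 0, "ay": 0, "az": -1}, {"x": 0, "y": 0, "z": 0, "ax": 0, "ay": 0, "az": -1}, {"x": 0, "y": 0, "z": 0, "ax": 0, "ay": 0, "az": -1}, {"x": 0, "y": 0, "z": 0, "ax": 0, "ay": 0, "az": -1}, {"x": 0, "y": 0, "z": 0, "ax": 0, "ay": 0, "az": -1}, {"x": 0, "y": 0, "z": 0, "ax": 0, "ay": 0, "az": -1}])

```text
time: 50.35
ee_pos: [0.3843, 0.2593, 0.3321]
tool_rot: [0.026, 0.961, -0.274, -0.014]
force: [0.5, 0.6, -1.6]
gripper_width: 0.494
```

```bash
python3 - <<'E'
from h import *
go(st(CR,-.225,0,.36),CR[2])
E
```

```text
t 50.35 pos [0.3843 0.2593 0.3321] yaw -0.5547 tilt [-0.0407 -0.0426] F [ 0.5  0.6 -1.6] w 0.494
shift units [-0.64 -0.65 -0.73]
turn units [ 0.48  0.32 -7.11]
```

>>> step_arm(increments=[{"x": 0, "y": 0, "z": 0, "ax": 0.25, "ay": 0.15, "az": -0.9}, {"x": 0, "y": 0, "z": 0, "ax": 0.25, "ay": 0.15, "az": -0.9}, {"x": 0, "y": 0, "z": 0, "ax": 0, "ay": 0, "az": -0.9}, {"x": 0, "y": 0, "z": 0, "ax": 0, "ay": 0, "az": -0.9}, {"x": 0, "y": 0, "z": 0, "ax": 0, "ay": 0, "az": -0.9}, {"x": 0, "y": 0, "z": 0, "ax": 0, "ay": 0, "az": -0.9}, {"x": 0, "y": 0, "z": 0, "ax": 0, "ay": 0, "az": -0.9}, {"x": 0, "y": 0, "z": 0, "ax": 0, "ay": 0, "az": -0.6}, {"x": 0, "y": 0, "z": 0, "ax": 0, "ay": 0, "az": 0}])

```text
time: 51.25
ee_pos: [0.3867, 0.2492, 0.3285]
tool_rot: [0.007, 0.995, 0.096, 0.005]
force: [0.2, -0.7, -1.8]
gripper_width: 0.495
```

```bash
python3 - <<'E'
from h import *
go(st(CR,-.225,0,.184),CR[2])
E
```

```text
t 51.25 pos [0.3867 0.2492 0.3285] yaw 0.1915 tilt [ 0.0106 -0.0132] F [ 0.2 -0.7 -1.8] w 0.495
shift units [-0.03 -1.25  3.6 ]
turn units [ 0.14 -0.08  0.01]
```

>>> step_arm(increments=[{"x": 0, "y": -0.4, "z": 0.2, "ax": 0.14, "ay": -0.08, "az": 0}, {"x": 0, "y": -0.4, "z": 0.5, "ax": 0, "ay": 0, "az": 0}, {"x": 0, "y": -0.3, "z": 0.5, "ax": 0, "ay": 0, "az": 0}, {"x": 0, "y": -0.1, "z": 0.5, "ax": 0, "ay": 0, "az": 0}, {"x": 0, "y": 0, "z": 0.5, "ax": 0, "ay": 0, "az": 0}, {"x": 0, "y": 0, "z": 0.5, "ax": 0, "ay": 0, "az": 0}, {"x": 0, "y": 0, "z": 0.4, "ax": 0, "ay": 0, "az": 0}, {"x": 0, "y": 0, "z": 0.2, "ax": 0, "ay": 0, "az": 0}, {"x": 0, "y": 0, "z": 0, "ax": 0, "ay": 0, "az": 0}])

```text
time: 52.15
ee_pos: [0.3759, 0.2987, 0.1849]
tool_rot: [-0.001, 0.996, 0.086, -0.004]
force: [0.5, 0.7, -1.3]
gripper_width: 0.494
```

```bash
python3 - <<'E'
from h import *
import cv2
go(st(CR,-.225,0,.184),CR[2])
im=arm.grab_frame("wrist")[:,:,::-1].copy(); cv2.imwrite("pics/o1.png",im)
E
```

```text
t 52.15 pos [0.3759 0.2987 0.1849] yaw 0.1724 tilt [-0.0082  0.001 ] F [ 0.5  0.7 -1.3] w 0.494
shift units [0.03 0.07 0.02]
turn units [-0.02  0.08 -0.17]
```

View pics/o1.png

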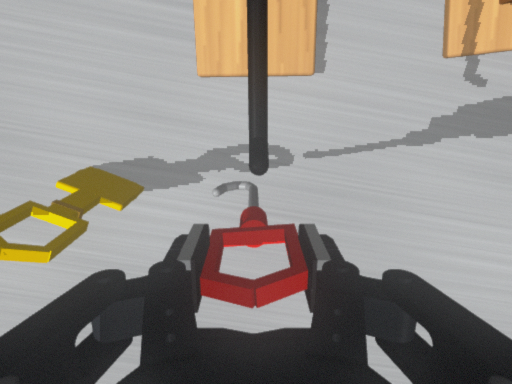

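Insert: total from x' −0.226 to about −0.06 (4.1 units).

>>> step_arm(increments=[{"x": 0, "y": 0.07, "z": 0, "ax": 0, "ay": 0.08, "az": -0.17}, {"x": 0.2, "y": 0, "z": 0, "ax": 0, "ay": 0, "az": 0}, {"x": 0.35, "y": 0, "z": 0, "ax": 0, "ay": 0, "az": 0}, {"x": 0.4, "y": 0, "z": 0, "ax": 0, "ay": 0, "az": 0}, {"x": 0.4, "y": 0, "z": 0, "ax": 0, "ay": 0, "az": 0}, {"x": 0.3, "y": 0, "z": 0, "ax": 0, "ay": 0, "az": 0}, {"x": 0, "y": 0, "z": 0, "ax": 0, "ay": 0, "az": 0}])

```text
time: 52.9
ee_pos: [0.4476, 0.3108, 0.1926]
tool_rot: [-0.005, 0.995, 0.096, 0.005]
force: [-0.0, -0.1, -1.1]
gripper_width: 0.493
```

```bash
python3 - <<'E'
from h import *
import cv2
go(st(CR,-.05,0,.184),CR[2])
im=arm.grab_frame("wrist")[:,:,::-1].copy(); cv2.imwrite("pics/o2.png",im)
E
```

```text
t 52.9 pos [0.4476 0.3108 0.1926] yaw 0.192 tilt [0.0094 0.0118] F [-0.  -0.1 -1.1] w 0.493
shift units [2.58 0.03 0.24]
turn units [-0.09 -0.11  0.02]
```

View pics/o2.png

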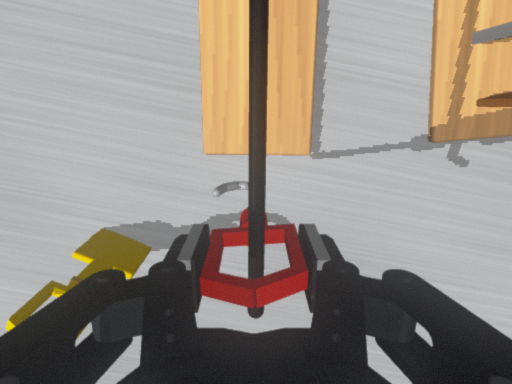

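>>> step_arm(increments=[{"x": 0.15, "y": 0, "z": 0.2, "ax": -0.09, "ay": -0.11, "az": 0.02}, {"x": 0.35, "y": 0, "z": 0, "ax": 0, "ay": 0, "az": 0}, {"x": 0.45, "y": 0, "z": 0, "ax": 0, "ay": 0, "az": 0}, {"x": 0.45, "y": 0, "z": 0, "ax": 0, "ay": 0, "az": 0}, {"x": 0.4, "y": 0, "z": 0, "ax": 0, "ay": 0, "az": 0}, {"x": 0.3, "y": 0, "z": 0, "ax": 0, "ay": 0, "az": 0}, {"x": 0.1, "y": 0, "z": 0, "ax": 0, "ay": 0, "az": 0}, {"x": 0, "y": 0, "z": 0, "ax": 0, "ay": 0, "az": 0}])

```text
time: 53.75
ee_pos: [0.5351, 0.3291, 0.189]
tool_rot: [-0.002, 0.995, 0.096, 0.002]
force: [-0.7, -0.3, -2.1]
gripper_width: 0.489
```

```bash
python3 - <<'E'
from h import *
import cv2
go(st(CR,-.05,0,.160),CR[2])
im=arm.grab_frame("wrist")[:,:,::-1].copy(); cv2.imwrite("pics/o3.png",im)
E
```

```text
t 53.75 pos [0.5351 0.3291 0.189 ] yaw 0.1923 tilt [0.0033 0.0053] F [-0.7 -0.3 -2.1] w 0.489
shift units [0.34 0.07 0.73]
turn units [-0.04 -0.04  0.02]
```

View pics/o3.png

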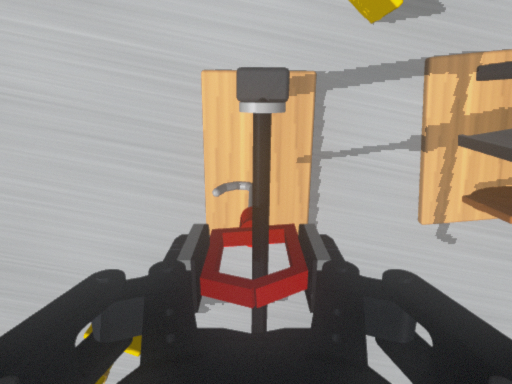

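x' ≈ −0.064, fine. Lower to rest.

>>> step_arm(increments=[{"x": 0.1, "y": 0.05, "z": 0.2, "ax": -0.04, "ay": -0.04, "az": 0.02}, {"x": 0.1, "y": 0, "z": 0.25, "ax": 0, "ay": 0, "az": 0}, {"x": 0, "y": 0, "z": 0.15, "ax": 0, "ay": 0, "az": 0}, {"x": 0, "y": 0, "z": 0.06, "ax": 0, "ay": 0, "az": 0}, {"x": 0, "y": 0, "z": 0, "ax": 0, "ay": 0, "az": 0}, {"x": 0, "y": 0, "z": 0, "ax": 0, "ay": 0, "az": 0}])

```text
time: 54.4
ee_pos: [0.5419, 0.3286, 0.1603]
tool_rot: [-0.0, 0.995, 0.096, -0.0]
force: [0.2, -0.2, -1.1]
gripper_width: 0.496
```

```bash
python3 - <<'E'
from h import *
import cv2
go(st(CR,-.05,0,.160),CR[2])
im=arm.grab_frame("wrist")[:,:,::-1].copy(); cv2.imwrite("pics/o4.png",im)
E
```

```text
t 54.4 pos [0.5419 0.3286 0.1603] yaw 0.1915 tilt [-0.0009  0.0002] F [ 0.2 -0.2 -1.1] w 0.496
shift units [0.18 0.02 0.01]
turn units [-0.    0.01  0.01]
```

View pics/o4.png

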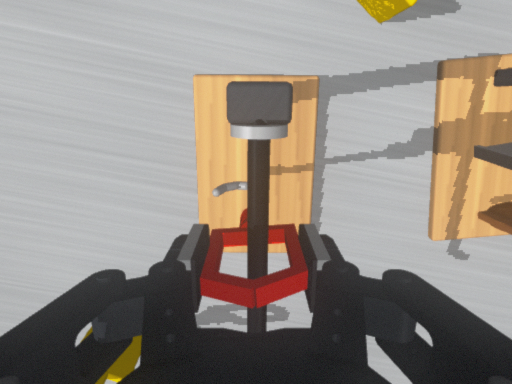

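>>> step_arm(increments=[{"x": 0, "y": 0, "z": 0.04, "ax": 0, "ay": 0, "az": 0}, {"x": 0, "y": 0, "z": 0.02, "ax": 0, "ay": 0, "az": 0}, {"x": 0, "y": 0, "z": 0, "ax": 0, "ay": 0, "az": 0}, {"x": 0, "y": 0, "z": 0, "ax": 0, "ay": 0, "az": 0}])

```text
time: 54.85
ee_pos: [0.5424, 0.3287, 0.1601]
tool_rot: [-0.001, 0.995, 0.096, 0.001]
force: [0.4, 0.2, -1.5]
gripper_width: 0.498
```

>>> step_arm(increments=[{"x": 0, "y": 0, "z": 0, "ax": 0, "ay": 0, "az": 0}, {"x": 0, "y": 0, "z": 0, "ax": 0, "ay": 0, "az": 0}, {"x": 0, "y": 0, "z": 0, "ax": 0, "ay": 0, "az": 0}, {"x": 0, "y": 0, "z": 0, "ax": 0, "ay": 0, "az": 0}, {"x": 0, "y": 0, "z": -0.4, "ax": 0, "ay": 0, "az": 0}, {"x": 0, "y": 0, "z": -0.8, "ax": 0, "ay": 0, "az": 0}, {"x": 0, "y": 0, "z": -0.8, "ax": 0, "ay": 0, "az": 0}, {"x": 0, "y": 0, "z": -0.6, "ax": 0, "ay": 0, "az": 0}, {"x": 0, "y": 0, "z": -0.4, "ax": 0, "ay": 0, "az": 0}, {"x": 0, "y": 0, "z": 0, "ax": 0, "ay": 0, "az": 0}], gripper=-1)

```text
time: 55.85
ee_pos: [0.5426, 0.3277, 0.2913]
tool_rot: [-0.001, 0.995, 0.095, 0.003]
force: [-0.2, 0.5, 0.7]
gripper_width: 1.001
```

```bash
python3 - <<'E'
from h import *
import cv2
from triv import triv
go(st(CR,-.25,0,.3),CR[2])
im=arm.grab_frame("wrist")[:,:,::-1].copy(); cv2.imwrite("pics/p1.png",im)
im=arm.grab_frame("side")[:,:,::-1].copy(); cv2.imwrite("pics/p2.png",cv2.resize(im[60:384,120:380],None,fx=2.4,fy=1.8,interpolation=cv2.INTER_CUBIC))
im=arm.grab_frame("scene")[:,:,::-1].copy(); cv2.imwrite("pics/p3.png",im)
print(triv(im[:, :230].copy(),C["scene"]))
E
```

```text
t 55.85 pos [0.5426 0.3277 0.2913] yaw 0.1912 tilt [0.0064 0.0035] F [-0.2  0.5  0.7] w 1.001
shift units [-4.83 -0.01 -0.25]
turn units [-0.02 -0.07  0.01]
[ 0.54488883 -0.36809361]
```

View pics/p1.png

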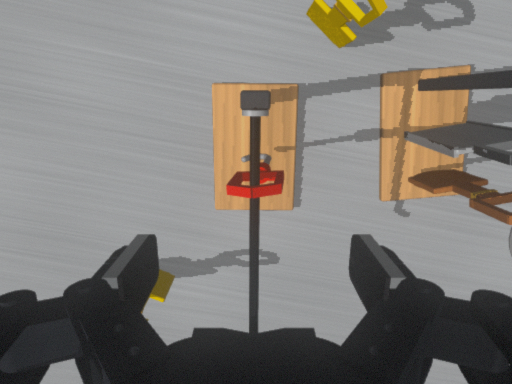

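View pics/p2.png

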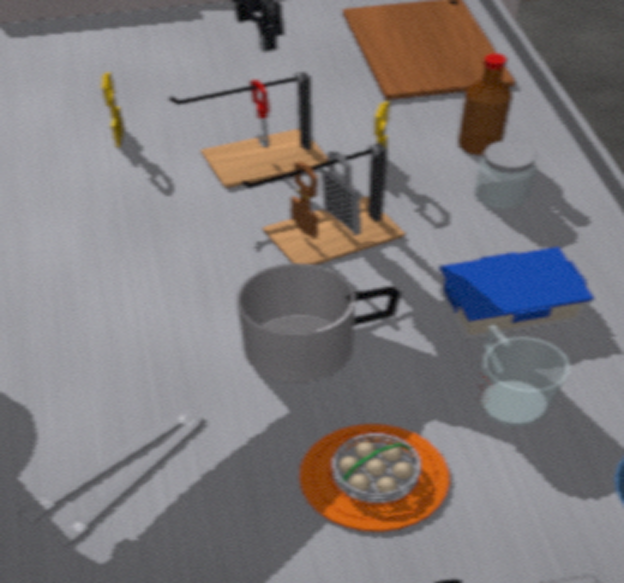

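View pics/p3.png

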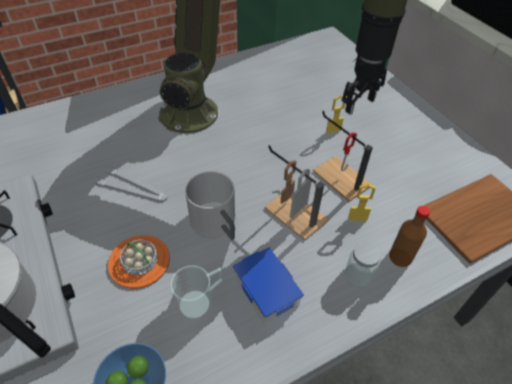

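>>> step_arm(increments=[{"x": 0, "y": 0, "z": -0.3, "ax": 0, "ay": 0, "az": 0}, {"x": 0, "y": 0, "z": 0, "ax": 0, "ay": 0, "az": 0}, {"x": 0, "y": 0, "z": 0, "ax": 0, "ay": 0, "az": 0}, {"x": 0, "y": 0, "z": 0, "ax": 0, "ay": 0, "az": 0}, {"x": 0, "y": 0, "z": 0, "ax": 0, "ay": 0, "az": 0}, {"x": 0, "y": 0, "z": 0, "ax": 0, "ay": 0, "az": 0}])

```text
time: 56.6
ee_pos: [0.5408, 0.3272, 0.2949]
tool_rot: [0.002, 0.995, 0.096, -0.002]
force: [-0.1, -1.1, 0.0]
gripper_width: 0.996
```

```bash
python3 - <<'E'
from h import *
import cv2
from triv import triv
c=arm.get_calibration("wrist")
im=arm.grab_frame("scene")[:,:,::-1].copy()
print("triv",triv(im[:, :230].copy(),C["scene"]))
cv2.imwrite("pics/q1.png",cv2.resize(im[100:300,90:390],None,fx=2.6,fy=2.6,interpolation=cv2.INTER_CUBIC))
for n in ("jug","container","tongs"): print(n,[(round(d["p"],2),[round(float(v)) for v in d["rect"]]) for d in arm.spot_in("scene",n)][:2])
w=arm.grab_frame("wrist")[:,:,::-1]; 
g=cv2.inRange(cv2.cvtColor(w.copy(),cv2.COLOR_BGR2HSV),(0,180,80),(8,255,255)); ys,xs=np.where(g>0); print(xs.min(),xs.max(),ys.min(),ys.max()); print(loc(CR,onplane("w",((xs.min()+xs.max())/2,ys.max()-3),.199,c)))
E
```

```text
triv [ 0.54493317 -0.36806513]
jug [(0.73, [118, 238, 158, 275]), (0.7, [172, 266, 223, 317])]
container [(0.83, [236, 247, 304, 324]), (0.67, [343, 129, 356, 171])]
tongs [(0.86, [98, 166, 168, 201]), (0.64, [289, 172, 314, 216])]
225 279 163 192
[-0.061  0.     0.199]
```

View pics/q1.png

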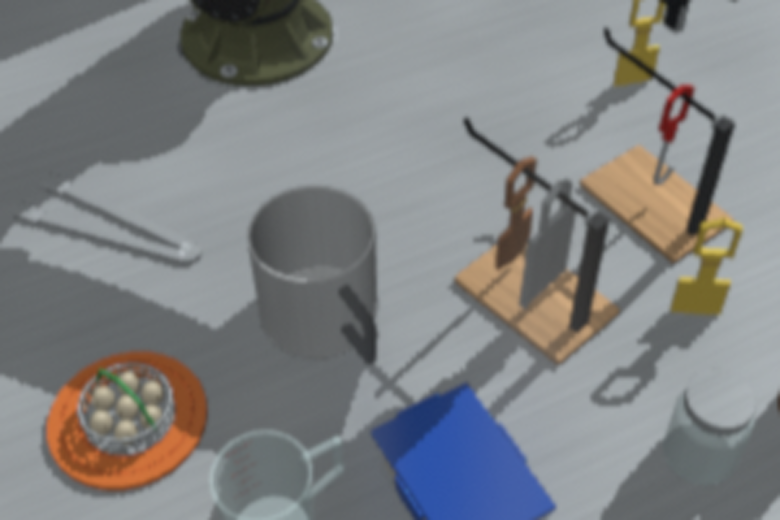

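```bash
python3 -c "
from station import arm
print(arm.hand_in())"
```

```text
the job is handed in; nothing more can be done
None
```

I finished the job and handed it in at about 57 s of the 210 s allowed; the interface reports no verdict.

- **Utensils:** I moved the grater, then the brown paddle, to the spare prong. I left the yellow look-alikes alone.
- **Basket:** I hooked the bail with the lifter and lifted the basket clear of the pot. The first set-down came out about 32 mm off centre, because the trivet had been knocked about 38 mm aside. I raised the basket, recentred it and lowered it gently; the hook then came free.
- **Lifter:** It is back on its own prong.

**Last checks:**
- **Basket:** It sits upright and is about 3 mm from the trivet's centre, measured just after placing. The trivet's position was unchanged afterwards.
- **Lifter:** It hangs at x about -0.06 m, on the prong's line.
- **Utensils:** Grater and paddle both hang on the spare prong in the final scene and side pictures.
- **Bystanders:** The jug, container and tongs are within a few pixels of where they started.
- **Robot:** The gripper is open and clear of everything.

**Disagreements:**
- The cameras differed by 2 to 5 mm on the stand positions, so I used values in between.
- The detector's top hit for the jug at the end was actually the basket; its second hit was the jug.
- One side-camera trivet fit was nonsense and I discarded it.

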